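# Press home the pins of face spanners and hang them up

## Task

The two-pin face spanners on the cork mat have new pins that are only started by hand. Lay each spanner flat, pins up, on the press's work table with both pins under the ram, push the press lever all the way down so that both pins are fully home, let the lever come back up, and hang the spanner by its eye on any hook of the tool rail, hanging still. Drive the pins only with the press, never with the fingers, and do not knock over the jar, the pen mug or the bottle.

Things in the scene. Friction and masses are not known exactly. Their poses are not given: they have to be found in the camera images.
- press: Grey cast bench lever press, fixed. Origin on the bench top, below the ram's axis; z up; its open front is its -x, the column is at x = +60 to +120 mm. Flat steel work table: top at z = 45 mm, x = -120 to +30, y = +-50 mm. Head above it: from x = -28 mm back, y = +-30 mm, z = 105 to 205 mm. Lever pivot: x = +24, y = -105, z = 165 mm in this frame.
- ram_face (a point): Centre of the ram's lower face, 30 x 30 mm, axes as the press's. At rest 79 mm above the bench (34 mm above the work table); comes down 15 mm per rad of lever, 18 mm in all, to 16 mm above the work table. The ram's top stands up to 237 mm above the bench. Two side stops 8 mm high on the work table, inner faces at press y = -27 mm, at x = -120 to -108 and -30 to +30 mm.
- press_lever (a joint): Press lever angle, rad: 0 = at rest, up (35 deg above level, pointing to the press's -x); grows as it is pushed down about its pivot; 1.2 = end of stroke (34 deg below level). Springs back to 0 when let go. Takes about 2 N at the grip to start and up to 14 N at the end.
- lever_grip (a point): Middle of the lever's black hand grip, a round bar 22 mm thick in the vertical plane y = -105 mm of the press; 125 mm from the pivot, the grip runs from 90 to 160 mm from the pivot. Moves with the lever. Push it down from above.
- mat: Flat tan cork work mat, fixed, 290 (x) x 220 (y) x 3 mm, no rim. Origin under its centre, on the bench. On it lie the spanners, side by side, pins towards its +y, and along its +y edge three loose black eyecups (discs 32 mm across, 11 mm high; not part of the job).
- rail: Tool rail, fixed: a flat steel bar along its y axis, top 212 mm above the bench, on two posts at y = +-144 mm, with three hooks pointing to its -x (its front). Origin on the bench below the bar's front face.
- hook1 (a point): Seat of the hook at rail y = -70 mm: a point on its level shank, 22 mm in front of the bar, 200 mm above the bench, axes as the rail's. 6 mm wire, rubber-dipped: shank along rail x, bent up in front; the upright tip stands 23 mm in front of this point (rail x = -45 mm), its top 35 mm higher than this point (235 mm above the bench).
- hook2 (a point): Seat of the hook at rail y = 0 mm: a point on its level shank, 22 mm in front of the bar, 200 mm above the bench, axes as the rail's. 6 mm wire, rubber-dipped: shank along rail x, bent up in front; the upright tip stands 23 mm in front of this point (rail x = -45 mm), its top 35 mm higher than this point (235 mm above the bench).
- hook3 (a point): Seat of the hook at rail y = 70 mm: a point on its level shank, 22 mm in front of the bar, 200 mm above the bench, axes as the rail's. 6 mm wire, rubber-dipped: shank along rail x, bent up in front; the upright tip stands 23 mm in front of this point (rail x = -45 mm), its top 35 mm higher than this point (235 mm above the bench).
- spanner1: Two-pin face spanner (may be absent): flat black steel bar 161 x 10 mm thick, about 0.25 kg, pins up on the mat. Origin under the middle; x towards the pins, z out of the pin face. Shank 24 mm wide, x = -47 to +50 mm; pin head 34 mm wide, to x = +80, two 6 mm pins at x = +65, y = +-8; eye head 34 mm square at x = -64 with a 20 mm through hole. Gripped at x = -20 the hand clears press and rail.
- spanner1_eye (a point): Centre of that spanner's eye (x = -64 mm, mid thickness).
- spanner1_pin_a (a joint): How far the pin at y = -8 mm has been driven into spanner1, in m: 0 to 0.002 as started by hand (standing 12 to 14 mm proud), 0.0075 to 0.0085 fully home (6 mm proud; limit 0.0085). Tight fit: moves at 20 N on the pin, stays where it is left.
- spanner1_pin_b (a joint): How far the pin at y = +8 mm has been driven into spanner1, in m: 0 to 0.002 as started by hand (standing 12 to 14 mm proud), 0.0075 to 0.0085 fully home (6 mm proud; limit 0.0085). Tight fit: moves at 20 N on the pin, stays where it is left.
- spanner2: Two-pin face spanner (may be absent): flat black steel bar 161 x 10 mm thick, about 0.25 kg, pins up on the mat. Origin under the middle; x towards the pins, z out of the pin face. Shank 24 mm wide, x = -47 to +50 mm; pin head 34 mm wide, to x = +80, two 6 mm pins at x = +65, y = +-8; eye head 34 mm square at x = -64 with a 20 mm through hole. Gripped at x = -20 the hand clears press and rail.
- spanner2_eye (a point): Centre of that spanner's eye (x = -64 mm, mid thickness).
- spanner2_pin_a (a joint): How far the pin at y = -8 mm has been driven into spanner2, in m: 0 to 0.002 as started by hand (standing 12 to 14 mm proud), 0.0075 to 0.0085 fully home (6 mm proud; limit 0.0085). Tight fit: moves at 20 N on the pin, stays where it is left.
- spanner2_pin_b (a joint): How far the pin at y = +8 mm has been driven into spanner2, in m: 0 to 0.002 as started by hand (standing 12 to 14 mm proud), 0.0075 to 0.0085 fully home (6 mm proud; limit 0.0085). Tight fit: moves at 20 N on the pin, stays where it is left.
- spanner3: Two-pin face spanner (may be absent): flat black steel bar 161 x 10 mm thick, about 0.25 kg, pins up on the mat. Origin under the middle; x towards the pins, z out of the pin face. Shank 24 mm wide, x = -47 to +50 mm; pin head 34 mm wide, to x = +80, two 6 mm pins at x = +65, y = +-8; eye head 34 mm square at x = -64 with a 20 mm through hole. Gripped at x = -20 the hand clears press and rail.
- spanner3_eye (a point): Centre of that spanner's eye (x = -64 mm, mid thickness).
- spanner3_pin_a (a joint): How far the pin at y = -8 mm has been driven into spanner3, in m: 0 to 0.002 as started by hand (standing 12 to 14 mm proud), 0.0075 to 0.0085 fully home (6 mm proud; limit 0.0085). Tight fit: moves at 20 N on the pin, stays where it is left.
- spanner3_pin_b (a joint): How far the pin at y = +8 mm has been driven into spanner3, in m: 0 to 0.002 as started by hand (standing 12 to 14 mm proud), 0.0075 to 0.0085 fully home (6 mm proud; limit 0.0085). Tight fit: moves at 20 N on the pin, stays where it is left.
- jar: Bystander: amber glass jar with black cap, 52 mm across, 85 mm high. Origin under its centre.
- pen_mug: Bystander: blue mug with pens, 76 mm across, 155 mm high with the pens. Origin under its centre.
- flask: Bystander: blue bottle, 48 mm across, 100 mm high. Origin under its centre.
Not all that is in view belongs to the job. What is shaped like the spanner2 but blue or yellow is not meant.

How it is judged:
By the outcome, as a careful person would: the job done as asked, in the order asked, and still so for the second after the job is handed in, with the robot touching nothing.
Of spanner1, spanner2, spanner3 only 2 to 3 are there at a start; the rules pass over those that are not, and their reading is None.
At some moment in a run one of spanner1, spanner2, spanner3 may be knocked a few centimetres aside while the robot is not near it.
Once in a run the grip may slacken for a moment while it holds something.
It also fails if it takes over 210 s, if anything falls off the work surface, if the arm or the gripper's body presses on something with over 40 N, if the wrist force passes 120 N, or if a joint passes its speed limit or range.

## Robot

A 7-joint arm with a two-finger parallel gripper is mounted at the origin on the work surface. World frame = base frame: x ahead of the robot, y to its left, z up, the work surface at z = 0. Lengths are in m, angles in rad, forces in N, time in s.
With the tool pointing down it reaches from about 0.35 to 0.9 m from the base axis. Payload 19.9 kg.
Tool frame: the origin (TCP) lies midway between the tips of the shut fingers; the grasp point (between the pads) lies tcp_to_grasp behind it (tcp_to_grasp is the distance from the TCP to the grasp point, in m); z points along the fingers, y is the line along which they close (so a half turn about z gives the same grasp; the last joint's range is limited). The gripper opens to 94 mm and grips with 3 to 60 N. Pads are 16 mm wide; open, the fingers measure 119 mm over their backs; the gripper's body (75 mm by 177 mm) begins 78 mm behind the grasp point.
Start: joints at [-1.353, 0.417, -0.01, 1.614, 0.005, 1.111, -0.053], TCP at [0.16, 0.604, 0.205] pointing down, gripper open.
Joint ranges: [-2.81, 2.81], [-0.39, 2.02], [-1.27, 1.25], [0.06, 2.57], [-1.19, 4.33], [0.19, 2], [-2.82, 2.82]. Speed limits (rad/s): [1.89, 1.89, 2.39, 2.39, 3.01, 3.01, 3.01].

## Interface

Orientations are given as a 3x3 rotation matrix whose columns are the frame's x, y, z axes.
In Python, from station import get_state, read_camera, camera_model, hand_in, tcp_to_grasp gives the robot as it stands.
- The arm moves only by the shell command python3 -m jog 'ROWS'. ROWS is JSON, a list of rows, each a list of 5 numbers: the shift along the tool's x, y, z in m, then the turn about the tool's z in rad, then the opening, from 0 (shut) to 1 (fully open). In form: [[tx, ty, tz, twist, claw], ...]. A call has 1 to 20 rows; each row shifts and turns the commanded pose from where the row before left it, along the tool's axes as they then stand; what a row does not reach is not made up. A row lasts 1/8 s, in which the tool goes at most 62.5 mm and 10.7 degrees, less where a joint would pass 70% of its speed; a pose out of reach is approached as far as the arm can. A call with a gripper value outside its range is refused whole. The fingers move at their own pace and stop on an object; the grip force is fixed at half the most. Time passes only in rows, so rows that do not move let the fingers close. It gives the time, the measured TCP pose, the force, the opening and the grip force at its end, in the units of the state.
- get_state(): the state, without advancing time (a new reading comes with each control period).
- read_camera(name): name is "scene" or "top" or "wrist"; returns the picture (420x560x3 uint8, red, green, blue); there is no depth.
- camera_model(name): a dict with "vfov" (degrees; the focal length in pixels is half the picture's height over the tangent of half this angle, whatever the lens; pixels are square), "cx", "cy" (the principal point, pixels), "pose" (4x4, takes a point from camera to world coordinates); the wrist camera has in their place "mount" (4x4, takes a point from camera to tool coordinates, whose origin is the TCP and whose axes are the flange's). Camera axes: x right, y down, z forward; pixel columns grow to the right and rows downward; lengths in m; the calibration is good to about 2 mm. A picture is of the moment at which its call begins: read the wrist's pose just before it. camera_model takes no time and is no camera call.
- hand_in(): hands the job in; it is judged then, once.
The state is a dict: "time": time; "qpos": joint angles; "qd": joint speeds; "joint_torque": joint torques, N m; "eef_pos": TCP position; "tool_rot": TCP orientation; "ft_force": force on the tool from outside, world axes, zero at the start; "ft_torque": the same for the moment, N m; "opening": finger opening in m; "finger_force": force on a finger pad.
Only numpy, scipy, OpenCV 4.12 (cv2) and the standard library are available. Lean on these libraries where they do the work, as an engineer would, in place of code of your own. Each camera call takes 0.05 s, during which the arm holds its last target. There are 200 camera calls.

## Working session

There is one attempt and no reset: what is moved stays moved. The work goes in short steps, Python scripts to look and compute and a shell command to move; the robot and the scene stay as the last step left them, time stands still between calls to the robot, and variables do not carry over. Pictures are saved under pics/ and viewed, at most 14 in all, crops included, and the job is handed in when it is done.

```bash
ls; mkdir -p pics; python3 - <<'E'
from station import *
import cv2,numpy as np
s=get_state();print(s['time'],s['eef_pos'],np.round(s['tool_rot'],3).tolist(),s['opening'],tcp_to_grasp)
for n in('scene','top','wrist'):
    m=camera_model(n);print(n,{k:np.round(v,4).tolist() for k,v in m.items()})
    cv2.imwrite(f'pics/{n}0.png',read_camera(n)[:,:,::-1])
E
```

```text
pics
0.0 [0.15990075 0.60383298 0.20486908] [[-0.967, 0.256, -0.0], [0.256, 0.967, -0.001], [-0.0, -0.001, -1.0]] 0.09362463211031474 0.0188
scene {'vfov': 46.6742, 'cx': 273.5235, 'cy': 208.8853, 'pose': [[-0.7199, 0.5818, -0.3785, 1.0062], [0.6941, 0.6024, -0.3942, 0.4619], [-0.0014, -0.5465, -0.8375, 1.3024], [0.0, 0.0, 0.0, 1.0]]}
top {'vfov': 55.5599, 'cx': 281.0722, 'cy': 209.774, 'pose': [[-0.0158, -0.99, 0.1405, 0.3728], [-0.9999, 0.0159, -0.0004, -0.0698], [-0.0019, -0.1405, -0.9901, 1.0799], [0.0, 0.0, 0.0, 1.0]]}
wrist {'vfov': 68.7422, 'cx': 282.5364, 'cy': 205.6289, 'mount': [[0.001, -0.9682, -0.2501, 0.0729], [1.0, 0.0011, -0.0004, -0.0002], [0.0006, -0.2501, 0.9682, -0.1792], [0.0, 0.0, 0.0, 1.0]]}
```

View pics/top0.png

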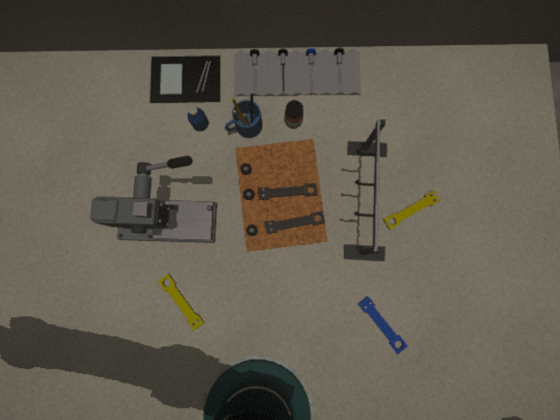

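View pics/scene0.png

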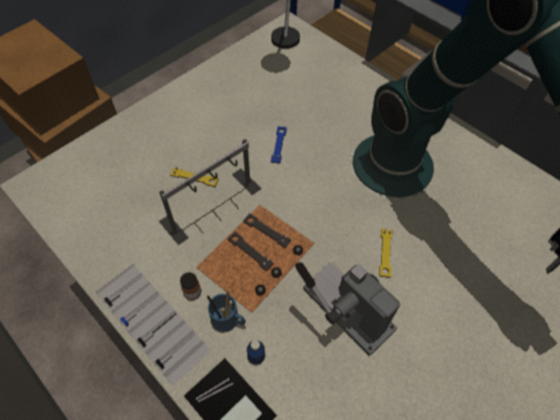

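```bash
cat > h.py <<'E'
from station import *
import cv2,numpy as np
def pose(n):
    m=camera_model(n)
    if n=='wrist':
        s=get_state();T=np.eye(4);T[:3,:3]=s['tool_rot'];T[:3,3]=s['eef_pos'];P=T@m['mount']
    else:P=np.array(m['pose'])
    return m,P
def snap(n,f):
    mp=pose(n);im=read_camera(n)[:,:,::-1].copy();cv2.imwrite('pics/'+f,im);np.save('pics/'+f+'.npy',mp[1]);return im,mp
def load(n,f):return cv2.imread('pics/'+f),(camera_model(n),np.load('pics/'+f+'.npy'))
def ray(mp,uv):
    m,P=mp;f=210/np.tan(np.radians(m['vfov'])/2);uv=np.atleast_2d(uv).astype(float)
    d=np.c_[(uv[:,0]-m['cx'])/f,(uv[:,1]-m['cy'])/f,np.ones(len(uv))]@P[:3,:3].T
    return P[:3,3],d
def plane(mp,uv,z):
    o,d=ray(mp,uv);return o+d*((z-o[2])/d[:,2])[:,None]
def proj(mp,p):
    m,P=mp;f=210/np.tan(np.radians(m['vfov'])/2);c=(np.atleast_2d(p)-P[:3,3])@P[:3,:3]
    return c[:,:2]/c[:,2:]*f+[m['cx'],m['cy']]
E
python3 - <<'E'
from h import *
im=cv2.imread('pics/top0.png');mp=pose('top')
hsv=cv2.cvtColor(im,cv2.COLOR_BGR2HSV)
mat=cv2.inRange(hsv,(5,80,60),(20,255,255));mat=cv2.morphologyEx(mat,cv2.MORPH_OPEN,np.ones((3,3)))
c=max(cv2.findContours(mat,0,2)[0],key=cv2.contourArea);r=cv2.minAreaRect(c)
p=plane(mp,cv2.boxPoints(r),.003);print('mat',p.round(3).tolist(),p.mean(0))
hull=cv2.fillPoly(np.zeros(mat.shape,'u1'),[cv2.boxPoints(r).astype(int)],255)
dk=((im.max(2)<75)&(hull>0)).astype('u1')
for c in cv2.findContours(dk,0,2)[0]:
    if cv2.contourArea(c)<30:continue
    r=cv2.minAreaRect(c);p=plane(mp,cv2.boxPoints(r),.013);print(np.round(r[0]),cv2.contourArea(c),p.mean(0).round(3),np.linalg.norm(p[1:3]-p[0:2],axis=1).round(3),(p[1]-p[0]).round(3),(p[2]-p[1]).round(3))
uv=[[118,240],[118,200],[216,201],[215,242]];print('table',plane(mp,uv,.045).round(3).tolist())
print('bar',plane(mp,[[380,121],[376,258]],.212).round(3).tolist())
cv2.imwrite('pics/crop1.png',cv2.resize(im[95:270,80:280],None,fx=3.4,fy=3.4,interpolation=2))
E
```

```text
mat [[0.704, 0.059, 0.003], [0.728, -0.168, 0.003], [0.437, -0.193, 0.003], [0.415, 0.026, 0.003]] [ 0.57084465 -0.068862    0.003     ]
[252. 230.] 91.0 [0.471 0.01  0.013] [0.028 0.029] [ 0.02 -0.02  0.  ] [-0.021 -0.02   0.   ]
[294. 222.] 531.0 [ 0.49  -0.105  0.013] [0.16  0.034] [ 0.027 -0.158  0.   ] [-0.034 -0.005  0.   ]
[248. 194.] 91.5 [0.569 0.018 0.013] [0.03  0.028] [-0.   -0.03  0.  ] [-0.028  0.     0.   ]
[287. 191.] 518.5 [ 0.574 -0.087  0.013] [0.159 0.034] [ 0.011 -0.159  0.   ] [-0.034 -0.002  0.   ]
[246. 168.] 88.0 [0.64  0.026 0.013] [0.028 0.031] [ 0.013 -0.025  0.   ] [-0.028 -0.014  0.   ]
table [[0.447, 0.354, 0.045], [0.553, 0.359, 0.045], [0.546, 0.101, 0.045], [0.438, 0.102, 0.045]]
bar [[0.696, -0.298, 0.212], [0.387, -0.274, 0.212]]
```

View pics/crop1.png

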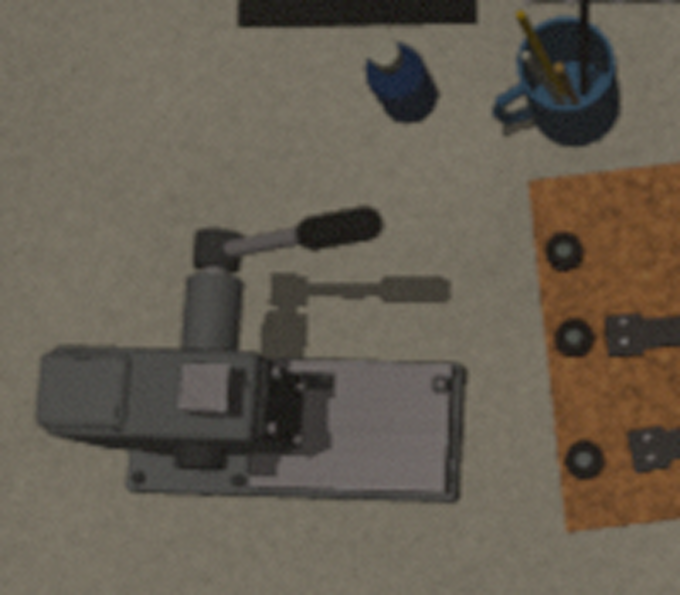

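```bash
python3 -m jog '[[0,0,-0.05,0,1],[0,0,-0.05,0,1],[0,0,-0.05,0,1],[-0.034,-0.029,-0.02,0,1],[-0.034,-0.029,0,0,1],[-0.034,-0.029,0,0,1],[-0.034,-0.029,0,0,1],[-0.034,-0.029,0,0,1],[-0.034,-0.029,0,0,1],[-0.034,-0.029,0,0,1],[-0.034,-0.029,0,0,1],[-0.034,-0.029,0,0,1],[-0.034,-0.029,0,0,1],[-0.034,-0.029,0,0,1],[-0.034,-0.029,0,0,1],[-0.034,-0.029,0,0,1],[-0.034,-0.029,0,0,1]]'
python3 -m jog '[[0,0,0,-0.183,1],[0,0,0,-0.183,1],[0,0,0,-0.183,1],[0,0,0,-0.183,1],[0,0,0,-0.183,1],[0,0,0,-0.183,1],[0,0,0,-0.183,1],[0,0,0,-0.183,1],[0,0,0,-0.183,1],[0,0,0,-0.183,1],[0,0,0,0,1],[0,0,0,0,1]]'
python3 -c "
from h import *
print(np.round(get_state()['qpos'],2),np.round(get_state()['tool_rot'],3).tolist())
snap('wrist','w1.png')"
```

```text
time: 2.28
eef_pos: [0.5167, 0.0886, 0.3754]
tool_rot: [[-0.967, 0.256, -0.0], [0.256, 0.967, 0.0], [0.0, 0.0, -1.0]]
ft_force: [-0.0, 0.0, 0.2]
opening: 0.0939
finger_force: 0.0
time: 3.78
eef_pos: [0.5167, 0.0888, 0.3708]
tool_rot: [[-0.15, -0.989, -0.009], [-0.989, 0.151, -0.008], [0.009, 0.008, -1.0]]
ft_force: [0.1, 0.7, 0.0]
opening: 0.0936
finger_force: 0.0
[-0.41  0.13  0.2   1.62 -0.02  1.4   2.78] [[-0.15, -0.989, -0.009], [-0.989, 0.151, -0.008], [0.009, 0.008, -1.0]]
```

View pics/w1.png

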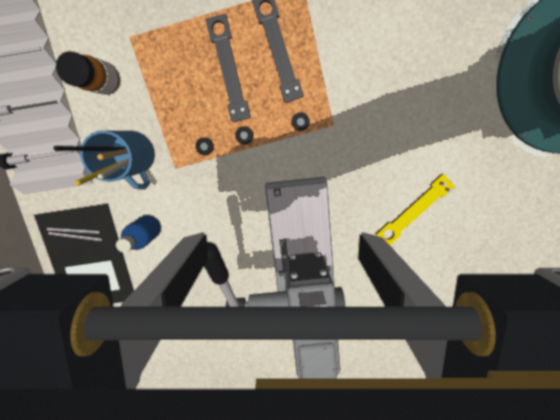

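```bash
python3 - <<'E'
from h import *
im,mp=snap('scene','s1.png')
s=get_state();c=proj(mp,s['eef_pos'])[0];print(c)
x,y=c.astype(int)
x0=max(0,x-90);y0=max(0,y-170)
cv2.imwrite('pics/s1c.png',cv2.resize(im[y0:y0+200,x0:x0+250],None,fx=3,fy=3,interpolation=2))
P=mp
R=np.array(s['tool_rot']);print('cam px',proj(mp,s['eef_pos']+R@[0.073,0,-.179]))
print(x0,y0)
E
```

```text
[315.24806016 208.84278716]
cam px [[299.33034865 137.17582877]]
225 38
```

View pics/s1c.png

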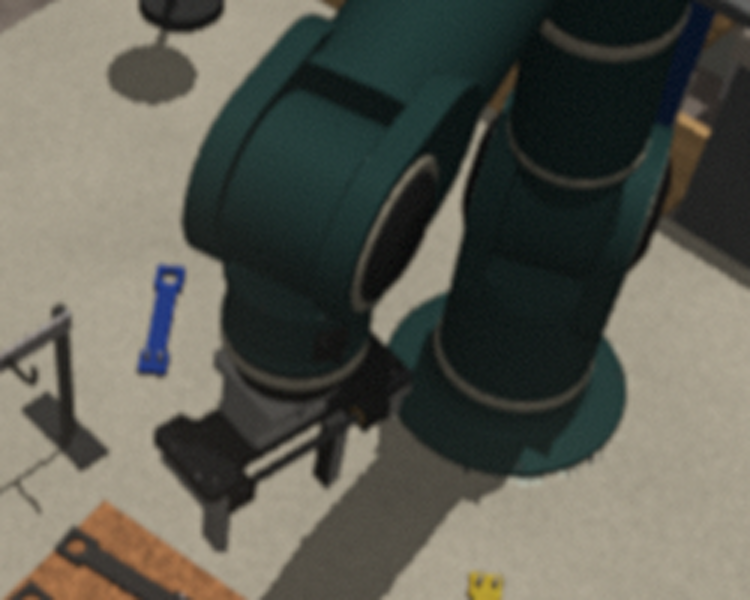

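```bash
python3 -m jog '[[0,0,0,0.1825,1],[0,0,0,0.1825,1],[0,0,0,0.1825,1],[0,0,0,0.1825,1],[0,0,0,0.1825,1],[0,0,0,0.1825,1],[0,0,0,0.1825,1],[0,0,0,0.1825,1],[0,0,0,0.1825,1],[0,0,0,0.1825,1],[0,0,0,0.1825,1],[0,0,0,0.1825,1],[0,0,0,0.1825,1],[0,0,0,0.1825,1],[0,0,0,0.1825,1],[0,0,0,0.1825,1],[0,0,0,0,1],[0,0,0,0,1],[0,0,0,0,1]]'
python3 -c "
from h import *
print(np.round(get_state()['qpos'],2),np.round(get_state()['tool_rot'],3).tolist())
snap('wrist','w2.png')"
```

```text
time: 6.25
eef_pos: [0.5165, 0.0897, 0.3708]
tool_rot: [[-0.076, 0.997, -0.009], [0.997, 0.076, -0.008], [-0.007, -0.01, -1.0]]
ft_force: [-0.5, 0.2, 0.4]
opening: 0.0942
finger_force: 0.0
[-0.59  0.13  0.4   1.63 -0.04  1.4  -0.11] [[-0.076, 0.997, -0.009], [0.997, 0.076, -0.008], [-0.007, -0.01, -1.0]]
```

View pics/w2.png

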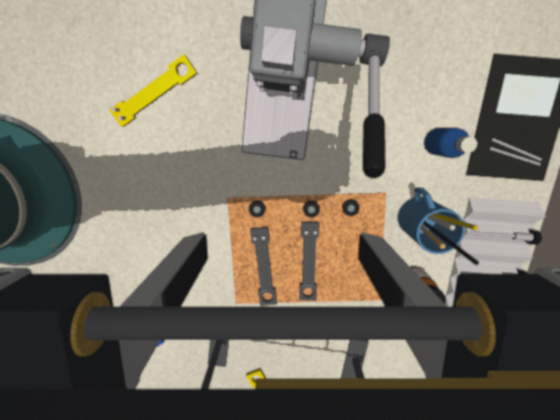

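```bash
python3 - <<'E'
from h import *
im,mp=load('wrist','w2.png');hsv=cv2.cvtColor(im,cv2.COLOR_BGR2HSV)
# line edges of table via local gradient profile
g=cv2.GaussianBlur(cv2.cvtColor(im,6),(3,3),0)
cv2.imwrite('pics/w2c.png',cv2.resize(np.vstack([im[20:170,230:400]]),None,fx=4,fy=4,interpolation=2))
print('front',plane(mp,[[243,152],[303,158]],.045).round(4).tolist())
print('ramtop',plane(mp,[[279,47]],.237).round(4))
mat=cv2.inRange(hsv,(5,80,60),(20,255,255));mat=cv2.morphologyEx(mat,3,np.ones((9,9)))
c=max(cv2.findContours(mat,0,2)[0],key=cv2.contourArea);h=cv2.fillPoly(np.zeros(mat.shape,'u1'),[cv2.convexHull(c)],255)
dk=((im.max(2)<100)&(h>0)).astype('u1')
for c in cv2.findContours(dk,0,2)[0]:
    if cv2.contourArea(c)<300:continue
    r=cv2.minAreaRect(c);p=plane(mp,cv2.boxPoints(r),.013);print(np.round(r[0]),p.mean(0).round(4),np.linalg.norm(p[1:3]-p[0:2],axis=1).round(3),(p[1]-p[0]).round(3),(p[2]-p[1]).round(3))
lv=((im.max(2)<45)).astype('u1');lv[:,:350]=0;lv[:,400:]=0;lv[:90]=0;lv[190:]=0
c=max(cv2.findContours(lv,0,2)[0],key=cv2.contourArea);r=cv2.minAreaRect(c);print('grip',r,plane(mp,[r[0]],.237).round(4))
E
```

```text
front [[0.4464, 0.1138, 0.045], [0.5446, 0.1117, 0.045]]
ramtop [[0.5005 0.2313 0.237 ]]
[370. 266.] [ 0.6935 -0.0866  0.013 ] [0.131 0.047] [-0.013  0.131  0.   ] [0.047 0.002 0.   ]
[264. 265.] [ 0.4916 -0.1026  0.013 ] [0.03  0.159] [0.03  0.007 0.   ] [ 0.03  -0.157  0.   ]
[308. 260.] [ 0.5753 -0.0849  0.013 ] [0.157 0.03 ] [-0.012  0.157  0.   ] [0.029 0.002 0.   ]
grip ((373.5, 145.5), (61.0, 19.0), 90.0) [[0.6012 0.1491 0.237 ]]
```

View pics/w2c.png

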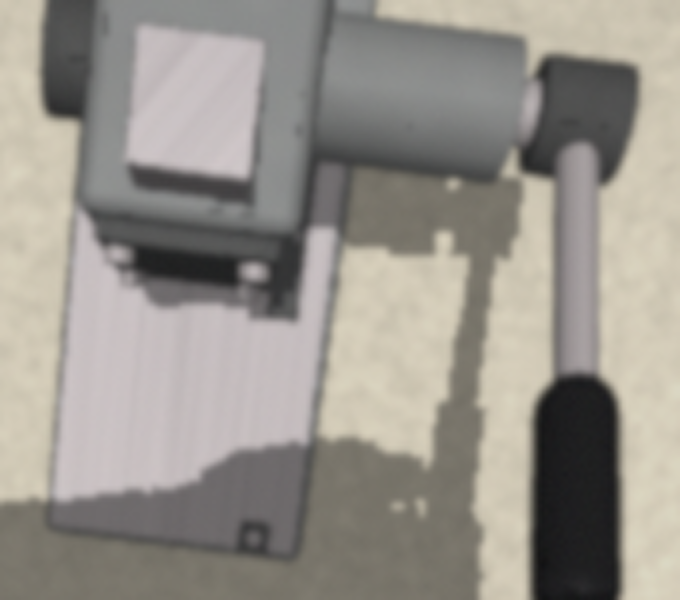

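```bash
python3 -m jog '[[-0.04,0.009,0.04,0,0.62],[-0.04,0.009,0.04,0,0.62],[-0.04,0.009,0.04,0,0.62],[-0.04,0.009,0.04,0,0.62],[-0.04,0.009,0.04,0,0.62],[0,0,0.04,0,0.62],[0,0,0.03,0,0.62],[0,0,0,0,0.62],[0,0,0,0,0.62]]'
python3 - <<'E'
from h import *
im,mp=snap('wrist','w3.png')
s=get_state();print(np.round(s['tool_rot'],3).tolist(),s['qpos'])
print('tip px at z.013',proj(mp,[*s['eef_pos'][:2],.013]))
dk=((im.max(2)<100)).astype('u1')
for c in cv2.findContours(dk,0,2)[0]:
    if cv2.contourArea(c)<800:continue
    r=cv2.minAreaRect(c);print(np.round(r[0]),np.round(r[1]),r[2])
E
```

```text
time: 7.42
eef_pos: [0.5742, -0.1088, 0.1031]
tool_rot: [[-0.074, 0.997, -0.008], [0.997, 0.073, -0.008], [-0.007, -0.008, -1.0]]
ft_force: [-1.0, 0.3, -0.1]
opening: 0.0579
finger_force: 0.0
[[-0.074, 0.997, -0.007], [0.997, 0.073, -0.008], [-0.007, -0.008, -1.0]] [-0.22158661  0.50105453  0.45695544  1.81356883 -0.26340609  0.89410693
  0.42759866]
tip px at z.013 [[284.10371935 207.72027413]]
[287. 192.] [150.  36.] 89.55585479736328
[280. 260.] [317. 559.] 90.0
[168.  57.] [43. 39.] 33.6900634765625
[290.  55.] [42. 36.] 90.0
[379.  51.] [37. 45.] 45.0
[519.  61.] [122.  79.] 90.0
```

View pics/w3.png

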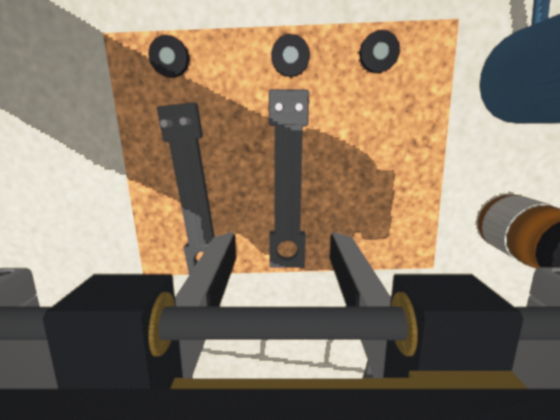

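```bash
python3 - <<'E'
from h import *
im,mp=load('wrist','w3.png')
e=plane(mp,[[287.5,249]],.013)[0];h=plane(mp,[[288.5,90.5]],.013)[0];print(e,h,np.linalg.norm(h-e))
u=(h-e)/np.linalg.norm(h-e);g=e+.044*u;s=get_state();R=np.array(s['tool_rot'])
print(u,g,R.T@(g-s['eef_pos']))
E
```

```text
[ 0.58064591 -0.1486679   0.013     ] [ 0.57042877 -0.00865899  0.013     ] 0.14038122124439026
[-0.07278141  0.99734792  0.        ] [ 0.57744353 -0.1047846   0.013     ] [0.00438797 0.00401911 0.09023839]
```

```bash
python3 -m jog '[[0.004,0.004,0.025,0,0.62],[0,0,0.025,0,0.62],[0,0,0.025,0,0.62],[0,0,0.015,0,0.62],[0,0,0.008,0,0.62],[0,0,0,0,0.62],[0,0,0,0,0],[0,0,0,0,0],[0,0,0,0,0],[0,0,0,0,0],[0,0,0,0,0],[0,0,0,0,0]]'
```

```text
time: 8.98
eef_pos: [0.5766, -0.1051, 0.0039]
tool_rot: [[-0.073, 0.997, -0.009], [0.997, 0.073, -0.008], [-0.007, -0.009, -1.0]]
ft_force: [-0.3, 1.2, 2.9]
opening: 0.0233
finger_force: 30.0
```

```bash
python3 -m jog '[[0,0,-0.015,0,0],[0,0,-0.02,0,0],[0,0,-0.02,0,0],[0,0,-0.02,0,0],[0,0,-0.015,0,0],[0.0198,-0.0109,0,0,0],[0.0198,-0.0109,0,0,0],[0.0198,-0.0109,0,0,0],[0.0198,-0.0109,0,0,0],[0.0198,-0.0109,0,0,0],[0.0198,-0.0109,0,0,0],[0.0198,-0.0109,0,0,0],[0,0,0,0.056,0],[0,0,0,0.057,0],[0,0,0,0,0],[0,0,0,0,0]]'
python3 - <<'E'
from h import *
snap('wrist','w4.png')
E
```

```text
time: 10.98
eef_pos: [0.4911, 0.0282, 0.0938]
tool_rot: [[0.039, 0.999, -0.009], [0.999, -0.039, -0.008], [-0.008, -0.009, -1.0]]
ft_force: [-0.7, -1.1, -0.3]
opening: 0.0235
finger_force: 30.4
```

View pics/w4.png

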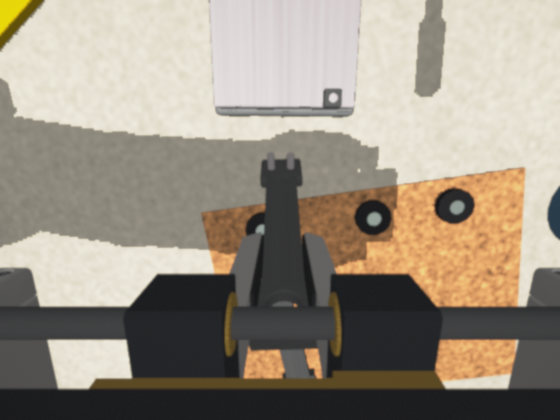

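```bash
python3 - <<'E'
from h import *
im,mp=load('wrist','w4.png');s=get_state();R=np.array(s['tool_rot']);t=np.array(s['eef_pos'])
f=lambda x,y,z:proj(mp,t+R@[x,y,z])[0].round(1)
for dz in(0,.006,.012):print(dz,[f(.100,y,-.009+dz) for y in(-.017,.017)],'pins',[f(.085,y,-.022+dz) for y in(-.008,.008)])
q=plane(mp,[[215,107.5],[355,107.5],[358,40],[211,40]],.045);print(q.round(4),np.linalg.norm(q[1]-q[0]))
E
python3 - <<'E'
import cv2
im=cv2.imread('pics/w4.png');cv2.imwrite('pics/w4c.png',cv2.resize(im[80:220,190:380],None,fx=4,fy=4,interpolation=2))
E
```

```text
0 [array([250.6,  70.5]), array([316.7,  70.6])] pins [array([267.2,  99.2]), array([300.2,  99.2])]
0.006 [array([251.8,  72.5]), array([315.5,  72.6])] pins [array([267.8, 100.2]), array([299.5, 100.2])]
0.012 [array([252.8,  74.3]), array([314.4,  74.4])] pins [array([268.3, 101.1]), array([298.9, 101.2])]
[[0.4457 0.1147 0.045 ]
 [0.5445 0.1109 0.045 ]
 [0.5455 0.1539 0.045 ]
 [0.4471 0.1578 0.045 ]] 0.09887824298698233
```

View pics/w4c.png

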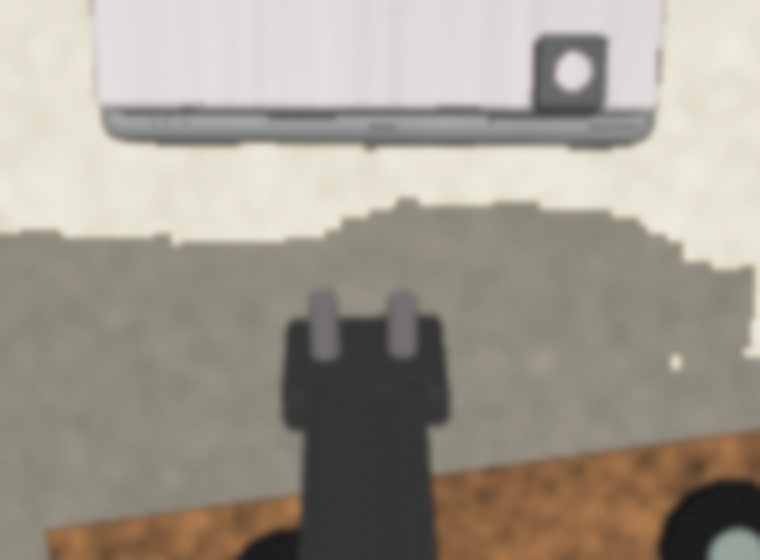

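```bash
python3 -m jog '[[0,0,-0.025,0,0],[0,0,-0.025,0,0],[-0.018,0.0115,0,0,0],[-0.018,0.0115,0,0,0],[-0.018,0.0115,0,0,0],[-0.018,0.0115,0,0,0],[-0.018,0.0115,0,0,0],[-0.018,0.0115,0,0,0],[-0.018,0.0115,0,0,0],[-0.018,0.0115,0,0,0],[0,0,0.02,0,0],[0,0,0.02,0,0],[0,0,0.01,0,0],[0,0,0,0,0],[0,0,0,0,0]]'
python3 - <<'E'
from h import *
im,mp=snap('wrist','w5.png');cv2.imwrite('pics/w5c.png',im[0:400,100:460])
E
```

```text
time: 12.9
eef_pos: [0.5778, -0.1204, 0.0945]
tool_rot: [[0.04, 0.999, -0.008], [0.999, -0.04, -0.009], [-0.009, -0.007, -1.0]]
ft_force: [-1.5, -4.1, 7.9]
opening: 0.0233
finger_force: 29.9
```

View pics/w5c.png

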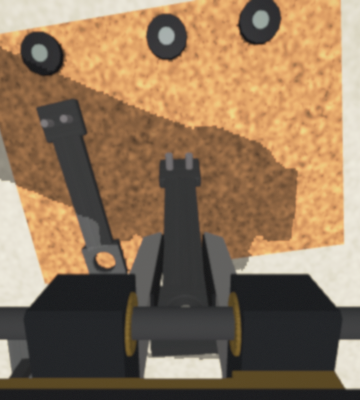

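```bash
python3 -m jog '[[0,0,0.006,0,0],[0,0,0.006,0,0],[0,0,0.006,0,0],[0,0,0.006,0,0],[0,0,0.006,0,0],[0,0,0,0,0]]'; python3 -m jog '[[0,0,0.006,0,0],[0,0,0.006,0,0],[0,0,0.006,0,0],[0,0,0.006,0,0],[0,0,0.006,0,0],[0,0,0.006,0,0],[0,0,0.006,0,0],[0,0,0,0,0]]'
```

```text
time: 13.7
eef_pos: [0.5765, -0.1191, 0.0631]
tool_rot: [[0.039, 0.999, -0.01], [0.999, -0.039, -0.007], [-0.008, -0.01, -1.0]]
ft_force: [-0.5, 0.1, -1.0]
opening: 0.0005
finger_force: 0.0
time: 14.7
eef_pos: [0.5763, -0.1199, 0.0214]
tool_rot: [[0.04, 0.999, -0.01], [0.999, -0.04, -0.008], [-0.008, -0.009, -1.0]]
ft_force: [-0.3, -0.6, -0.6]
opening: 0.0006
finger_force: 0.0
```

```bash
python3 -m jog '[[0,0,-0.03,0,0],[0,0,-0.04,0,0],[0,0,-0.04,0,0.6],[0,0,-0.04,0,0.6],[0,0,-0.04,0,0.6],[-0.03,0,-0.04,0,0.6],[-0.03,0,0,0,0.6],[0,0,0,0,0.6]]'
python3 - <<'E'
from h import *
im,mp=snap('wrist','w6.png');cv2.imwrite('pics/w6c.png',cv2.resize(im[60:300,100:460],None,fx=2,fy=2,interpolation=2))
E
```

```text
time: 15.7
eef_pos: [0.5757, -0.1804, 0.253]
tool_rot: [[0.043, 0.999, -0.008], [0.999, -0.043, -0.009], [-0.009, -0.008, -1.0]]
ft_force: [-0.2, 0.4, -0.5]
opening: 0.0555
finger_force: 0.0
```

View pics/w6c.png

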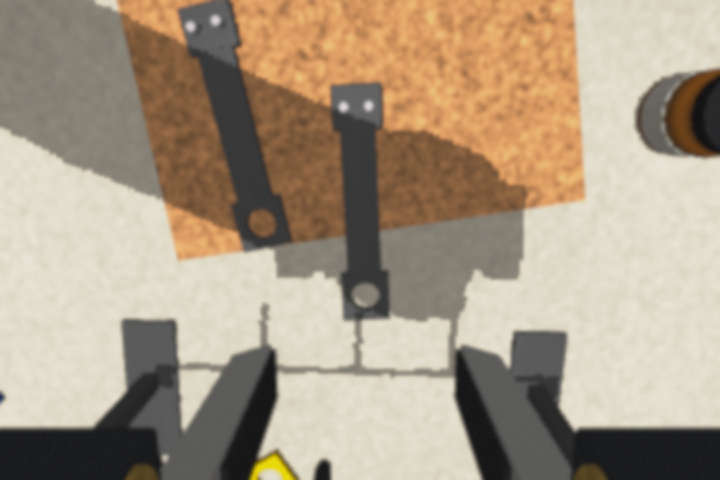

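```bash
cat >> h.py <<'E'
def goal(xy):  # move in tool axes to put TCP over xy
    s=get_state();R=np.array(s['tool_rot']);return (R[:2,:2].T@(np.array(xy)-s['eef_pos'][:2])).round(4)
E
python3 - <<'E'
from h import *
im,mp=load('wrist','w6.png')
p=plane(mp,[[271.5,113],[284.5,113]],.026);e=plane(mp,[[283,207]],.013)[0];m=p.mean(0)
print(p,e,np.linalg.norm(m[:2]-e[:2]),np.linalg.norm(p[0]-p[1]))
u=(m-e)[:2];u/=np.linalg.norm(u);c=(m[:2]-.065*u+e[:2]+.064*u)/2
g=c-.008*u;yaw=np.degrees(np.arctan2(u[1],u[0]));R=np.array(get_state()['tool_rot'])
print(u,c,g,yaw,np.degrees(np.arctan2(R[1,0],R[0,0])),goal(g))
E
```

```text
[[ 0.56314864 -0.09340586  0.026     ]
 [ 0.5795856  -0.09410376  0.026     ]] [ 0.57230505 -0.22074755  0.013     ] 0.1269962026218748 0.016451770751963853
[-0.00738547  0.99997273] [ 0.57183978 -0.15775117] [ 0.57189886 -0.16575095] 90.42316009117175 87.62250019049476 [ 0.0128 -0.0046]
```

```bash
python3 -m jog '[[0.013,-0.0046,0.03,0,0.6],[0,0,0.04,-0.049,0.6],[0,0,0.04,0,0.6],[0,0,0.04,0,0.6],[0,0,0.04,0,0.6],[0,0,0.03,0,0.6],[0,0,0.02,0,0.6],[0,0,0.009,0,0.6],[0,0,0,0,0.6],[0,0,0,0,0],[0,0,0,0,0],[0,0,0,0,0],[0,0,0,0,0],[0,0,0,0,0],[0,0,0,0,0]]'
python3 -m jog '[[0,0,-0.01,0,0],[0,0,-0.01,0,0],[0,0,-0.01,0,0],[0,0,-0.01,0,0],[0,0,-0.01,0,0],[0,0,0,0,0],[0,0,0,0,0]]'
cat >> h.py <<'E'
def level(f,g=-.008):
    im,mp=snap('wrist',f);s=get_state();R=np.array(s['tool_rot']);t=np.array(s['eef_pos'])
    hd=((im.max(2)<100)).astype('u1')
    row=lambda a:proj(mp,t+R@[(.080-g)*np.cos(a),0,(.080-g)*np.sin(a)-.009*np.cos(a)])[0].round(1)
    print('front edge px if droop 0,10,20,40deg',[row(np.radians(a)).tolist() for a in(0,10,20,40)])
    # longest dark column run through image centre
    v=im.max(2);print('dark rows at col 283:',[int(r) for r in np.flatnonzero(np.diff((v[:260,283]<100).astype(int)))])
E
python3 -c "
from h import *
level('w7.png')"
```

```text
time: 17.62
eef_pos: [0.5702, -0.1668, 0.0035]
tool_rot: [[-0.009, 1.0, -0.008], [1.0, 0.009, -0.008], [-0.008, -0.009, -1.0]]
ft_force: [1.1, 0.2, 3.9]
opening: 0.0241
finger_force: 30.1
time: 18.5
eef_pos: [0.5702, -0.1663, 0.053]
tool_rot: [[-0.009, 1.0, -0.009], [1.0, 0.009, -0.008], [-0.008, -0.009, -1.0]]
ft_force: [0.0, 0.1, -2.6]
opening: 0.0234
finger_force: 29.9
front edge px if droop 0,10,20,40deg [[283.4, 95.3], [283.3, 100.4], [283.3, 109.1], [283.1, 133.2]]
dark rows at col 283: [96, 97, 113]
```

```bash
python3 -m jog '[[0,0,-0.013,0,0],[0,0,-0.013,0,0],[0,0,-0.013,0,0],[0,0,-0.013,0,0],[0,0,-0.013,0,0],[0.0159,-0.0065,0,0,0],[0.0159,-0.0065,0,0,0],[0.0159,-0.0065,0,0,0],[0.0159,-0.0065,0,0,0],[0.0159,-0.0065,0,0,0],[0.0159,-0.0065,0,0,0],[0.0159,-0.0065,0,0,0],[0.0159,-0.0065,0,0,0],[0.0159,-0.0065,0,0,0],[0.0159,-0.0065,0,0,0],[0.0159,-0.0065,0,0,0],[0.0159,-0.0065,0,0,0],[0,0,0,0.047,0],[0,0,0,0,0],[0,0,0,0,0]]'
python3 -c "
from h import *
level('w8.png');print(goal([.4905,.0239]))"
```

```text
time: 21.05
eef_pos: [0.4911, 0.0242, 0.1175]
tool_rot: [[0.037, 0.999, -0.009], [0.999, -0.037, -0.008], [-0.008, -0.009, -1.0]]
ft_force: [-0.0, 1.1, -2.4]
opening: 0.0237
finger_force: 29.9
front edge px if droop 0,10,20,40deg [[283.8, 95.4], [283.7, 100.5], [283.6, 109.1], [283.4, 133.2]]
dark rows at col 283: [96, 97, 130]
[-0.0003 -0.0007]
```

```bash
python3 -m jog '[[0,0,0.015,0,0],[0,0,0.015,0,0],[0,0,0.015,0,0],[0,0,0.015,0,0],[0,0,0.007,0,0],[0,0,0,0,0],[0,0,0,0,0]]'
python3 -c "
from h import *
im,mp=snap('wrist','w9.png')
cv2.imwrite('pics/w9c.png',cv2.resize(im[0:240,180:400],None,fx=2.5,fy=2.5,interpolation=2));print(goal([.4955,.1538]))"
```

```text
time: 21.98
eef_pos: [0.4909, 0.0237, 0.0509]
tool_rot: [[0.038, 0.999, -0.008], [0.999, -0.038, -0.008], [-0.008, -0.008, -1.0]]
ft_force: [-0.1, -0.1, -2.2]
opening: 0.0233
finger_force: 29.9
[ 0.1302 -0.0003]
```

View pics/w9c.png

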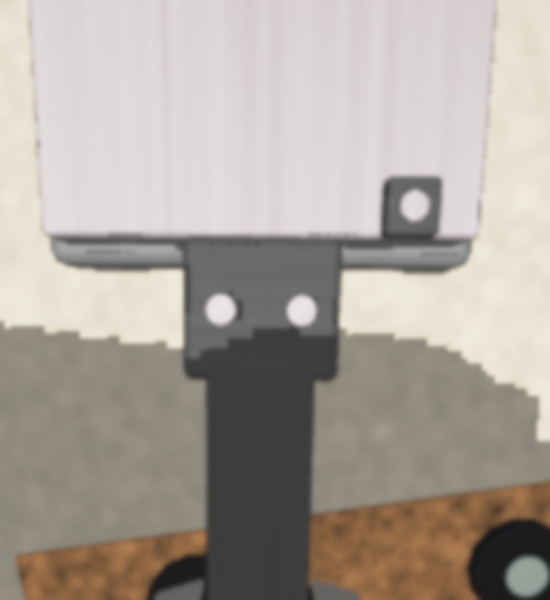

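```bash
python3 -m jog '[[0.01,0,0,0,0],[0.01,0,0,0,0],[0.01,0,0,0,0],[0.01,0,0,0,0],[0.01,0,0,0,0],[0.01,0,0,0,0],[0.01,0,0,0,0],[0.01,0,0,0,0],[0.01,0,0,0,0],[0.01,0,0,0,0],[0.01,0,0,0,0],[0.01,0,0,0,0],[0.01,0,0,0,0],[0,0,0,0,0],[0,0,0,0,0]]'
python3 -m jog '[[0,0,0.002,0,0],[0,0,0.002,0,0],[0,0,0.001,0,0],[0,0,0,0,0]]'
```

```text
time: 23.9
eef_pos: [0.4955, 0.1532, 0.0494]
tool_rot: [[0.038, 0.999, -0.009], [0.999, -0.038, -0.008], [-0.008, -0.009, -1.0]]
ft_force: [-0.0, -0.4, -1.8]
opening: 0.0235
finger_force: 29.9
time: 24.4
eef_pos: [0.4955, 0.1533, 0.0454]
tool_rot: [[0.038, 0.999, -0.009], [0.999, -0.039, -0.007], [-0.008, -0.009, -1.0]]
ft_force: [-10.2, -3.3, 26.0]
opening: 0.024
finger_force: 32.4
```

```bash
python3 -m jog '[[0,0,0,0,0.6],[0,0,0,0,0.6],[0,0,0,0,0.6],[0,0,0,0,0.6],[0,0,-0.02,0,0.6],[0,0,-0.03,0,0.6],[0,0,-0.04,0,0.6],[0,0,-0.05,0,0.6],[0,0,-0.05,0,0],[0,0,-0.05,0,0],[0,0,-0.02,0,0],[0,0,0,0,0],[0,0,0,0,0]]'
python3 - <<'E'
from h import *
im,mp=snap('wrist','w10.png')
# spanner on table: dark contour
v=im.max(2);dk=(v<100).astype('u1')
for c in cv2.findContours(dk,0,2)[0]:
    if cv2.contourArea(c)>400:
        r=cv2.minAreaRect(c);print(np.round(r[0]),np.round(r[1]),round(r[2],1),cv2.boundingRect(c))
# lever grip target: press frame
O=np.array([.500,.2327]);p=np.array([.0385,.9993]);py=np.array([-p[1],p[0]])
for a in np.arange(0,1.21,.2):
    th=np.radians(35)-a;c=O+p*(.024-.125*np.cos(th))-.105*py;print(round(a,1),c.round(4),'tip z',round(.165+.125*np.sin(th)+.011/np.cos(th)*1,4))
c=O+p*(.024-.125*np.cos(np.radians(35)))-.105*py;print(goal(c),'px of grip predicted',proj(mp,[*c,.237]))
bl=((v<45)&(np.arange(560)[None]>330)&(np.arange(420)[:,None]<230)).astype('u1')
for c in cv2.findContours(bl,0,2)[0]:
    if cv2.contourArea(c)>300:print('blk',cv2.minAreaRect(c))
print(mp[1][:3,3])
E
```

```text
time: 26.02
eef_pos: [0.4975, 0.1554, 0.3035]
tool_rot: [[0.038, 0.999, -0.01], [0.999, -0.038, -0.008], [-0.009, -0.01, -1.0]]
ft_force: [-0.3, 0.5, -1.1]
opening: 0.0095
finger_force: 0.0
[280. 308.] [222. 559.] 90.0 (0, 197, 560, 223)
[424. 232.] [117.  63.] 40.9 (393, 174, 97, 110)
[466. 165.] [31. 32.] 18.4 (450, 152, 37, 34)
[295. 178.] [94. 62.] 79.4 (257, 126, 61, 101)
[392.  94.] [33. 33.] 90.0 (376, 78, 34, 34)
[243.  94.] [35. 14.] 90.0 (236, 76, 15, 36)
[530. 130.] [134.  58.] 90.0 (501, 63, 59, 135)
0.0 [0.6019 0.1503] tip z 0.2501
0.2 [0.6014 0.1381] tip z 0.2269
0.4 [0.6011 0.1305] tip z 0.2024
0.6 [0.601  0.1277] tip z 0.1774
0.8 [0.6011 0.13  ] tip z 0.1527
1.0 [0.6014 0.1371] tip z 0.1295
1.2 [0.6018 0.1488] tip z 0.1088
[-0.0011  0.1046] px of grip predicted [[409.70128347 216.8379731 ]]
blk ((407.01995849609375, 204.63999938964844), (52.75017166137695, 24.748737335205078), 81.8698959350586)
[0.50150502 0.22916226 0.48205639]
```

```bash
python3 -m jog '[[-0.004,0.026,0,0,0],[-0.004,0.026,0,0,0],[-0.004,0.026,0,0,0],[-0.004,0.0266,0,0,0],[0,0,0.02,0,0],[0,0,0.015,0,0],[0,0,0,0,0],[0,0,0,0,0]]'
python3 -m jog '[[0,0,0.01,0,0],[0,0,0.01,0,0],[0,0,0.01,0,0],[0,0,0.01,0,0],[0,0,0,0,0]]'
```

```text
time: 27.08
eef_pos: [0.6015, 0.1355, 0.2692]
tool_rot: [[0.038, 0.999, -0.009], [0.999, -0.038, -0.008], [-0.008, -0.008, -1.0]]
ft_force: [0.4, -0.6, -0.6]
opening: 0.0007
finger_force: 0.0
time: 27.7
eef_pos: [0.6007, 0.1352, 0.2277]
tool_rot: [[0.038, 0.999, -0.01], [0.999, -0.038, -0.008], [-0.008, -0.01, -1.0]]
ft_force: [0.6, 1.6, 1.7]
opening: 0.0002
finger_force: 1.1
```

```bash
python3 -m jog '[[0,0,0.01,0,0],[0,0,0.01,0,0],[0,0,0.01,0,0],[0,0,0.01,0,0],[0,0,0.01,0,0],[0,0,0,0,0]]'; python3 -m jog '[[0,0,0.01,0,0],[0,0,0.01,0,0],[0,0,0.01,0,0],[0,0,0.01,0,0],[0,0,0.008,0,0],[0,0,0,0,0]]'; python3 -m jog '[[0,0,0.005,0,0],[0,0,0.005,0,0],[0,0,0.004,0,0],[0,0,0,0,0]]'
```

```text
time: 28.45
eef_pos: [0.6003, 0.1346, 0.1778]
tool_rot: [[0.038, 0.999, -0.01], [0.999, -0.038, -0.008], [-0.009, -0.01, -1.0]]
ft_force: [-0.0, -2.3, 5.2]
opening: 0.0004
finger_force: 2.0
time: 29.2
eef_pos: [0.6007, 0.1353, 0.1311]
tool_rot: [[0.037, 0.999, -0.008], [0.999, -0.037, -0.006], [-0.007, -0.008, -1.0]]
ft_force: [-0.2, 0.7, 11.0]
opening: 0.0004
finger_force: 4.5
time: 29.7
eef_pos: [0.6007, 0.1351, 0.1174]
tool_rot: [[0.037, 0.999, -0.008], [0.999, -0.037, -0.006], [-0.007, -0.007, -1.0]]
ft_force: [0.6, 0.4, 10.9]
opening: 0.0004
finger_force: 4.7
```

```bash
python3 -m jog '[[0,0,0.003,0,0],[0,0,0.003,0,0],[0,0,0.003,0,0],[0,0,0,0,0]]'; python3 -m jog '[[0,0,0.003,0,0],[0,0,0.002,0,0],[0,0,0,0,0]]';  python3 -m jog '[[0,0,0.002,0,0],[0,0,0.002,0,0],[0,0,0,0,0]]'
```

```text
time: 30.2
eef_pos: [0.6007, 0.135, 0.1085]
tool_rot: [[0.037, 0.999, -0.007], [0.999, -0.037, -0.006], [-0.007, -0.007, -1.0]]
ft_force: [0.2, 0.2, 11.2]
opening: 0.0005
finger_force: 4.7
time: 30.58
eef_pos: [0.6008, 0.1349, 0.1039]
tool_rot: [[0.037, 0.999, -0.007], [0.999, -0.037, -0.006], [-0.007, -0.007, -1.0]]
ft_force: [-0.3, 0.0, 14.9]
opening: 0.0004
finger_force: 6.1
time: 30.95
eef_pos: [0.6014, 0.1353, 0.1023]
tool_rot: [[0.037, 0.999, -0.006], [0.999, -0.037, -0.005], [-0.005, -0.005, -1.0]]
ft_force: [-13.4, -1.2, 50.8]
opening: 0.0008
finger_force: 21.1
```

```bash
python3 -m jog '[[0,0,0,0,0],[0,0,-0.005,0,0],[0,0,-0.015,0,0],[0,0,-0.02,0,0],[0,0,-0.02,0,0],[0,0,-0.02,0,0],[0,0,-0.02,0,0],[0,0,-0.03,0,0],[0,0,-0.03,0,0],[0,0,-0.03,0,0],[0,0,-0.03,0,0],[0,0,0,0,0]]'
python3 - <<'E'
from h import *
im,mp=snap('wrist','w11.png')
print('to staging', goal([.4955,.1533]))
v=im.max(2);bl=((v<45)&(np.arange(560)[None]<500)&(np.arange(420)[:,None]<240)).astype('u1')
for c in cv2.findContours(bl,0,2)[0]:
    if cv2.contourArea(c)>200:print('blk',cv2.minAreaRect(c))
O=np.array([.500,.2327]);p=np.array([.0385,.9993]);py=np.array([-p[1],p[0]])
print('grip px rest',proj(mp,[*(O+p*-.078-.105*py),.237]))
E
```

```text
time: 32.45
eef_pos: [0.6025, 0.1364, 0.3212]
tool_rot: [[0.037, 0.999, -0.006], [0.999, -0.037, -0.006], [-0.006, -0.006, -1.0]]
ft_force: [-0.5, 0.1, 0.1]
opening: 0.0005
finger_force: 0.0
to staging [ 0.013 -0.107]
blk ((281.5, 196.5), (75.0, 21.0), 90.0)
grip px rest [[282.38915383 193.86492368]]
```

```bash
python3 -m jog '[[0,-0.027,0,0,0.6],[0.0,-0.027,0,0,0.6],[0.0065,-0.027,0,0,0.6],[0.0065,-0.026,0,0,0.6],[0,0,0.03,0,0.6],[0,0,0.03,0,0.6],[0,0,0.03,0,0.6],[0,0,0.03,0,0.6],[0,0,0,0,0.6],[0,0,0,0,0.6]]'
python3 - <<'E'
from h import *
im,mp=snap('wrist','w12.png');s=get_state();R=np.array(s['tool_rot']);t=np.array(s['eef_pos'])
v=im.max(2)
for r in range(150,262,10):
    d=np.flatnonzero(np.diff((v[r,200:370]<105).astype(int)))+200
    print(r,d.tolist())
for x in (-.015,0,.025):
    a=np.array([*(t+R@[x,0,0])[:2],.055]);print('tool x',x,proj(mp,[a])[0].round(1))
E
```

```text
time: 33.75
eef_pos: [0.4946, 0.152, 0.2003]
tool_rot: [[0.038, 0.999, -0.009], [0.999, -0.038, -0.008], [-0.008, -0.008, -1.0]]
ft_force: [-0.3, -0.3, 0.4]
opening: 0.0565
finger_force: 0.0
150 [245, 332]
160 [238, 240, 250, 251, 259, 262, 268, 293, 309, 314, 318, 324, 331, 332]
170 [239, 240, 268, 291]
180 [267, 291, 330, 331]
190 [267, 290]
200 [240, 241, 266, 290, 329, 330]
210 [240, 241, 266, 289]
220 [265, 288, 308, 320]
230 [265, 287]
240 [213, 236, 261, 290, 328, 350]
250 [208, 236, 261, 266, 283, 288, 328, 356]
260 [201, 236, 261, 275, 276, 288, 328, 363]
tool x -0.015 [284.3 207.4]
tool x 0 [284.3 194.1]
tool x 0.025 [284.4 171. ]
```

```bash
python3 -m jog '[[-0.002,-0.0055,0.03,0,0.6],[0,0,0.03,0.058,0.6],[0,0,0.03,0,0.6],[0,0,0.03,0,0.6],[0,0,0.02,0,0.6],[0,0,0.012,0,0.6],[0,0,0,0,0.6],[0,0,0,0,0.6],[0,0,0,0,0],[0,0,0,0,0],[0,0,0,0,0],[0,0,0,0,0],[0,0,0,0,0],[0,0,0,0,0]]'
```

```text
time: 35.55
eef_pos: [0.4876, 0.1489, 0.0477]
tool_rot: [[0.096, 0.995, -0.009], [0.995, -0.096, -0.008], [-0.009, -0.008, -1.0]]
ft_force: [0.2, -0.2, 2.7]
opening: 0.0232
finger_force: 30.0
```

```bash
python3 -m jog '[[0,0,-0.003,0,0],[0,0,-0.003,0,0],[0,0,0,0,0],[-0.012,0.0007,0,0,0],[-0.012,0.0007,0,0,0],[-0.012,0.0007,0,0,0],[-0.012,0.0007,0,0,0],[-0.012,0.0007,0,0,0],[-0.012,0.0007,0,0,0],[-0.012,0.0007,0,0,0],[-0.012,0.0007,0,0,0],[-0.012,0.0007,0,0,0],[-0.012,0.0007,0,0,0],[-0.012,0.0007,0,0,0],[-0.012,0.0007,0,0,0],[0,0,0,0,0],[0,0,0,0,0]]'
python3 - <<'E'
from h import *
level('w13.png')
im,mp=load('wrist','w13.png')
def spots(f):
    im=cv2.imread('pics/'+f);v=im.min(2);hd=(im.max(2)<110).astype('u1')
    g=((v>110)).astype('u1')[60:150,240:330]
    n,l,st,ce=cv2.connectedComponentsWithStats(g)
    print(f,[(np.round(ce[i]+[240,60],1).tolist(),int(st[i,4])) for i in range(1,n) if 15<st[i,4]<300])
spots('w9.png');spots('w13.png')
s=get_state();R=np.array(s['tool_rot']);t=np.array(s['eef_pos'])
for h in(.006,.013):
    print(h,[proj(mp,t+R@[.073,y,-.0095-h])[0].round(1).tolist() for y in(-.008,.008)],'front',proj(mp,t+R@[.088,0,-.0095])[0].round(1))
E
```

```text
time: 37.67
eef_pos: [0.4821, 0.0051, 0.0547]
tool_rot: [[0.096, 0.995, -0.009], [0.995, -0.096, -0.008], [-0.008, -0.008, -1.0]]
ft_force: [-0.1, -0.0, -1.9]
opening: 0.0238
finger_force: 30.0
front edge px if droop 0,10,20,40deg [[283.4, 94.9], [283.3, 100.0], [283.3, 108.7], [283.2, 132.9]]
dark rows at col 283: [60, 65, 74, 78, 119, 122, 130]
w9.png [([245.6, 100.7], 97), ([323.1, 101.9], 88), ([267.2, 123.6], 182), ([300.2, 123.6], 174)]
w13.png [([255.5, 60.6], 74), ([268.0, 146.1], 61), ([298.1, 146.3], 58)]
0.006 [[267.9, 124.4], [298.9, 124.4]] front [283.4  94.8]
0.013 [[267.3, 124.3], [299.7, 124.3]] front [283.4  94.8]
```

```bash
python3 - <<'E'
from h import *
im,mp=load('wrist','w13.png')
s=get_state();R=np.array(s['tool_rot']);t=np.array(s['eef_pos'])
for h in(.006,.013):
  for dx in(.055,.06,.065,.07):
    a=[proj(mp,t+R@[dx,y,-.0095-h])[0] for y in(-.008,.008)];print(h,dx,a[0].round(1),round(a[1][0]-a[0][0],1),'front',proj(mp,t+R@[dx+.015,0,-.0095])[0].round(1),'width',round(np.ptp([proj(mp,t+R@[dx,y,-.0095])[0][0] for y in(-.017,.017)]),1))
v=im.max(2)
for r in(108,112,116,120,125,130,140,150,160,170):
    d=np.flatnonzero(np.diff((v[r,230:340]<105).astype(int)))+230;print(r,d.tolist())
cv2.imwrite('pics/w13c.png',cv2.resize(im[60:280,180:390],None,fx=2.7,fy=2.7,interpolation=2))
E
```

```text
0.006 0.055 [268.3 159.5] 30.2 front [283.4 130.2] width 61.9
0.006 0.06 [268.2 149.9] 30.4 front [283.4 120.6] width 62.4
0.006 0.065 [268.1 140.2] 30.6 front [283.4 110.8] width 62.8
0.006 0.07 [268.  130.4] 30.9 front [283.4 100.8] width 63.3
0.013 0.055 [267.7 161. ] 31.5 front [283.4 130.2] width 61.9
0.013 0.06 [267.6 151. ] 31.7 front [283.4 120.6] width 62.4
0.013 0.065 [267.4 140.9] 32.0 front [283.4 110.8] width 62.8
0.013 0.07 [267.3 130.6] 32.3 front [283.4 100.8] width 63.3
108 []
112 []
116 []
120 [254, 310]
125 [253, 256, 310, 313]
130 [253, 255, 283, 313]
140 [253, 313]
150 [252, 263, 272, 293, 302, 313]
160 [252, 313]
170 [253, 312]
```

View pics/w13c.png

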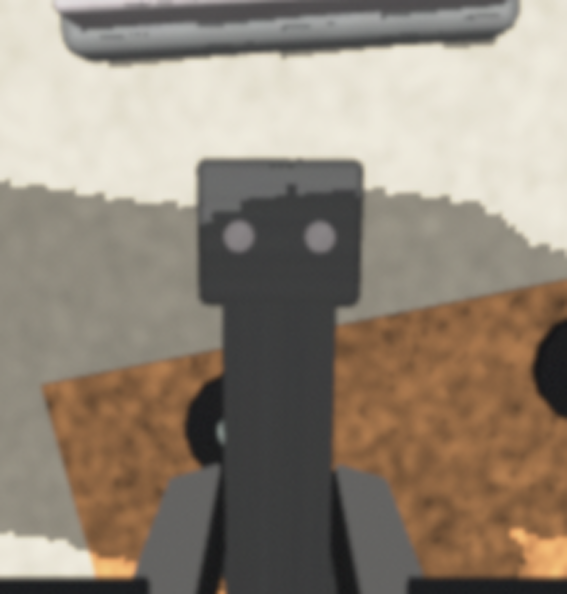

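```bash
python3 - <<'E'
from h import *
def edges(row,lo,hi):
    # subpixel half-level crossings of outer dark bar
    r=row.astype(float);out=[]
    for a,b in(lo,hi):
        s=r[a:b];h=(s.max()+s.min())/2;d=s-h
        k=[i for i in range(len(d)-1) if d[i]*d[i+1]<0];out+= [a+k[0]+d[k[0]]/(d[k[0]]-d[k[0]+1])] if k else [np.nan]
    return out
for f,rows,prow in(('w9.png',range(114,122),(116,132)),('w13.png',range(140,160),(138,156))):
    im=cv2.imread('pics/'+f);g=im.max(2).astype(float)
    w=[np.diff(edges(g[r],(244,262),(304,322)))[0] for r in rows]
    sub=g[prow[0]:prow[1]]
    c=[]
    for a,b in((258,282),(286,310)):
        p=sub[:,a:b];m=p-(p.min()+p.max())/2;m[m<0]=0
        yy,xx=np.mgrid[0:p.shape[0],a:b];c.append((np.sum(m*xx)/m.sum(),np.sum(m*yy)/m.sum()+prow[0]))
    c=np.array(c);sp=c[1,0]-c[0,0]
    print(f,np.round(w,1).tolist(),c.round(2).tolist(),'ratio',sp/np.nanmedian(w),sp)
E
```

```text
w9.png [62.9, nan, 62.8, 62.8, nan, 51.1, 52.0, 52.6] [[267.7, 123.35], [300.17, 123.76]] ratio 0.5626822524613678 32.467248937404634
w13.png [61.0, 60.9, 60.9, 61.0, 61.0, 61.0, 61.0, 60.9, 60.9, 60.7, 60.6, 60.6, 60.6, 60.5, 60.5, 60.5, 60.5, 60.5, 60.4, 60.4] [[267.96, 146.95], [298.09, 147.21]] ratio 0.4966315849171913 30.12915670892056
```

```bash
python3 - <<'E'
from h import *
im=cv2.imread('pics/top0.png');mp=pose('top')
C=np.array([.5415,-.286]);y=np.array([.997,-.077]);x=np.array([-.077,-.997])
for k in(-.07,0,.07):
    for xx,z in((0,.2),(-.045,.2),(-.045,.235)):
        print(k,xx,z,proj(mp,[*(C+xx*x+k*y),z])[0].round(1))
print('posts',[proj(mp,[*(C+k*y),.212])[0].round(1).tolist() for k in(-.144,.144)])
g=im.max(2)
for r in range(144,232):print(r,''.join('#' if a<45 else '+' if a<65 else '-' if a<85 else '.' for a in g[r,334:392]))
E
```

```text
-0.07 0 0.2 [376.  219.9]
-0.07 -0.045 0.2 [355.8 218.6]
-0.07 -0.045 0.235 [358.8 216.7]
0 0 0.2 [376.9 188.9]
0 -0.045 0.2 [356.9 187.7]
0 -0.045 0.235 [359.9 184.6]
0.07 0 0.2 [377.8 158.7]
0.07 -0.045 0.2 [357.9 157.5]
0.07 -0.045 0.235 [361.  153.2]
posts [[376.4, 253.1], [379.9, 125.6]]
144 ..............+++++++#++++############+++#+-..++++++-.....
145 ..............+++++++++++++###########+++#+-..##+##++.....
146 .............-++++++++++++###########+#++#+-..+++++++.....
147 .............-+++++++++++###########+++++#+-..+++++#+.....
148 .............-+++++++++#############+++++#+-..++++++-.....
149 .............-++++++++############+++++++#+...++#++++.....
150 .............-++++++++######+#####+++++++#+...+#+++++.....
151 .............-+++++++########+++++++++#+##+-..+++++++.....
152 .............-++++++++###########+####++##+...+++++++.....
153 .............-++++++++####################+...++++++-.....
154 .............-+++++++++###################+-..+++++#-.....
155 ...................-..---+##+#+#++####+###+-..++++++-.....
156 ..........................+-..........--+#+...
[... 4037 characters left out ...]
.......
221 ...........--------------..............-+.........-.......
222 .......................--..............++..........-......
223 .......................--..............-#.................
224 ........................-..............-+-................
225 ........................-..............-+.................
226 .......................-...............++-...........-....
227 .......................-...............++.............-...
228 .......................-...............++.................
229 .......................--..............++.................
230 .......................--..............++.................
231 .......................--..............++.................
```

```bash
python3 - <<'E'
from h import *
mt=pose('top');P={}
for n,uv in(('h2',(357.2,182)),('h1',(356,213.3))):
    P[n]=plane(mt,[uv],.22)[0];print(n,P[n])
im=cv2.imread('pics/scene0.png');ms=pose('scene')
p=P['h2'];print([proj(ms,[*p[:2],z])[0].round(1).tolist() for z in(.2,.235)],[proj(ms,[*P['h1'][:2],z])[0].round(1).tolist() for z in(.2,.235)])
g=im.max(2)
c=proj(ms,[*p[:2],.22])[0].astype(int)
for r in range(c[1]-22,c[1]+16):print(r,c[0]-25,''.join('#' if a<50 else '+' if a<75 else '-' if a<105 else '.' for a in g[r,c[0]-25:c[0]+60]))
E
```

```text
h2 [ 0.55389734 -0.23853588  0.22      ]
h1 [ 0.48452196 -0.23296572  0.22      ]
[[217.0, 179.5], [215.8, 172.0]] [[236.8, 167.1], [236.0, 159.4]]
153 191 ........................................--+++++--...-####-...........................
154 191 .......................................-++++++-.....-####-...........................
155 191 .....................................--+++++--......-####-........................--.
156 191 ...................................--+++++--........-####-.......................----
157 191 ..................................-+###++-..........-####-.......................----
158 191 ................................--+####+-...........-+###-........................--.
159 191 ...............................-++#####+............-+###-...........................
160 191 .............................--+++++++++-...--.......+###-...........................
161 191 ...........................--+++++--..-+-...-+-......+###+......................-----
162 191 ..........................-++++++-.....-+-..-+-......+###+......................-----
163 191 ....
[... 1919 characters left out ...]
......-++#######++++++-...................
184 191 ..................................................-+#######+++++++-..................
185 191 ................---................................-++####+++++++++-.................
186 191 -..--................----...........................-+####++++++++++-................
187 191 +-.-+-...............................................-+###++++++#++++-...............
188 191 ++-++-...............................................--++++++++++++++-...............
189 191 -++##-.................................................-+++++++++++++-...............
190 191 .-+##-..................................................-++++++++++-.................
```

```bash
python3 -m jog '[[0,0,-0.02,0,0],[0,0,-0.025,0,0],[0,0,-0.03,0,0],[0,0,-0.03,0,0],[0,0,-0.03,0,0],[0,0,-0.03,0,0],[0,0,-0.03,0,0],[0,0,-0.025,0,0],[-0.0169,0.0024,0,0,0],[-0.0169,0.0024,0,0,0],[-0.0169,0.0024,0,0,0],[-0.0169,0.0024,0,0,0],[-0.0169,0.0024,0,0,0],[-0.0169,0.0024,0,0,0],[-0.0169,0.0024,0,0,0],[-0.0169,0.0024,0,0,0],[-0.0169,0.0024,0,0,0],[-0.0169,0.0024,0,0,0],[0,0,0,-0.016,0],[0,0,0,0,0]]'
cat >> h.py <<'E'
def edges_x(im,r0=90,r1=230):
    v=im.max(2)
    return [(r,(np.flatnonzero(np.diff((v[r,230:340]<105).astype(int)))+230).tolist()) for r in range(r0,r1,15)]
E
python3 -c "
from h import *
level('w14.png',.0035);im,mp=load('wrist','w14.png');print(edges_x(im));print(goal([.490,-.1655]))
im,mp=snap('top','t2.png')
s=get_state();R=np.array(s['tool_rot']);t=np.array(s['eef_pos']);e=t+R@[-.0675,0,-.003];print('eye',e,proj(mp,e))
g=im.max(2)
for r in range(196,232):print(r,''.join('#' if a<45 else '+' if a<65 else '-' if a<85 else '.' for a in g[r,320:392]))
"
```

```text
time: 40.22
eef_pos: [0.4918, -0.1631, 0.2758]
tool_rot: [[0.079, 0.997, -0.009], [0.997, -0.079, -0.008], [-0.008, -0.009, -1.0]]
ft_force: [0.6, 0.2, -2.8]
opening: 0.0236
finger_force: 30.0
front edge px if droop 0,10,20,40deg [[283.6, 117.9], [283.5, 120.6], [283.4, 126.8], [283.3, 146.0]]
dark rows at col 283: [116, 122, 130]
[(90, [264, 266, 269, 279]), (105, [265, 279]), (120, [252, 311]), (135, [252, 314]), (150, [252, 263, 272, 293, 302, 313]), (165, [252, 313]), (180, [261, 304]), (195, [262, 303]), (210, [263, 303]), (225, [263, 302])]
[-0.0025 -0.0016]
eye [ 0.48655956 -0.23043043  0.27948544] [[360.11109278 208.46028691]]
196 +++++++++++++++++++++++++++++++++++++++++++++++++++++++++++++#++++++++++
197 ++++++++++++++++++++++++++++++++++++++++++++++++++++++++++++##+++++-+-++
198 ++++++++++++++++++++++++++++++++++++++++++++++++++++++++++++##++++++++++
199 ++++++++++++++++++++++++++++++++++++++++++++++++++++++++++++##+++++++++-
200 +++++++++++++++++++++++++++++++++++++++++++++++++++++++++++##++-++--+++-
201 +++++++++++++++++++++++++++++++++++++++++++++++++++++++++++##+--+---
[... 1614 characters left out ...]
++++-++
223 +++++++++++++++++++++++++++++++++++++++++++++++++++++++++++++++++-++++++
224 ++++++++++++++++++++++++++++++++++++++++++++++++++++++++++++++-+++++++++
225 +++++++++++++++++++++++++++++++++++++++++++++++++++++++#+++++++++++++++-
226 +++++++++++++++++++++++++++++++++++++++++++++++++++++++++++++++++++++++.
227 ++++++++++++++++++++++++++++++++++++++++++++++++++++++++++++++++++++++-.
228 ++++++++++++++++++++++++++++++++++++++++++++++++++++++++++++++++++++++-.
229 +++++++++++++++++++++++++++++++++++++++++++++++++++++++++++++++++++++-..
230 +++++++++++++++++++++++++++++++++++++++++++++++++++++++++++++++++++++-..
231 +++++++++++++++++++++++++++++++++++++++++++++++++++++++++++++++++++++...
```

```bash
python3 -m jog '[[-0.0037,-0.0018,0,0,0],[0,0,0.01,0,0],[0,0,0.01,0,0],[0,0,0.008,0,0],[0,0,0,0,0]]'; python3 -m jog '[[0,0,0.006,0,0],[0,0,0.006,0,0],[0,0,0,0,0]]'; python3 -m jog '[[0,0,0.006,0,0],[0,0,0.006,0,0],[0,0,0,0,0]]'
```

```text
time: 40.95
eef_pos: [0.4891, -0.1677, 0.2473]
tool_rot: [[0.08, 0.997, -0.01], [0.997, -0.08, -0.008], [-0.009, -0.01, -1.0]]
ft_force: [0.6, 0.2, -3.0]
opening: 0.0236
finger_force: 30.0
time: 41.32
eef_pos: [0.4891, -0.1678, 0.2356]
tool_rot: [[0.08, 0.997, -0.01], [0.997, -0.08, -0.008], [-0.009, -0.009, -1.0]]
ft_force: [0.5, -1.1, -2.8]
opening: 0.0235
finger_force: 30.0
time: 41.7
eef_pos: [0.489, -0.1679, 0.2235]
tool_rot: [[0.08, 0.997, -0.01], [0.997, -0.08, -0.008], [-0.009, -0.009, -1.0]]
ft_force: [0.1, 0.5, -3.2]
opening: 0.0234
finger_force: 30.0
```

```bash
python3 -m jog '[[0,0,0.005,0,0],[0,0,0.005,0,0],[0,0,0.003,0,0],[0,0,0,0,0]]'; python3 -m jog '[[0,0,0.002,0,0],[0,0,0.002,0,0],[0,0,0,0,0]]'; python3 -c "
from h import *
level('w15.png',.0025)"
```

```text
time: 42.2
eef_pos: [0.489, -0.1681, 0.2108]
tool_rot: [[0.08, 0.997, -0.009], [0.997, -0.08, -0.008], [-0.009, -0.009, -1.0]]
ft_force: [0.2, 0.3, -2.8]
opening: 0.0233
finger_force: 30.0
time: 42.58
eef_pos: [0.489, -0.1681, 0.2069]
tool_rot: [[0.08, 0.997, -0.009], [0.997, -0.08, -0.008], [-0.009, -0.009, -1.0]]
ft_force: [0.6, 0.3, -3.6]
opening: 0.0236
finger_force: 30.0
front edge px if droop 0,10,20,40deg [[283.6, 116.1], [283.5, 119.0], [283.4, 125.3], [283.3, 145.0]]
dark rows at col 283: [116, 121, 125]
```

```bash
python3 -m jog '[[0,0,0.001,0,0],[0,0,0,0,0.3],[0,0,0,0,0.4],[0,0,0,0,0.6],[0,0,0,0,0.6],[0,0,0,0,0.6],[0,0,0,0,0.6]]'
python3 - <<'E'
from h import *
im,mp=snap('wrist','w16.png');v=im.max(2)
print(edges_x(im))
im,mp=snap('scene','s2.png');g=im.max(2)
print([proj(mp,[.4845,-.233,z])[0].round(1).tolist() for z in(.2,.05)])
for r in range(130,240,2):print(r,''.join('#' if a<50 else '+' if a<75 else '-' if a<105 else '.' for a in g[r,190:290:1]))
E
```

```text
time: 43.5
eef_pos: [0.489, -0.1681, 0.2061]
tool_rot: [[0.08, 0.997, -0.009], [0.997, -0.08, -0.008], [-0.009, -0.008, -1.0]]
ft_force: [-0.2, 0.9, 0.0]
opening: 0.0565
finger_force: 0.0
[(90, [256, 279]), (105, [265, 283]), (120, [267, 287]), (135, [271, 292]), (150, [275, 296]), (165, [279, 299]), (180, [278, 287, 301, 307]), (195, [283, 306]), (210, []), (225, [259, 271, 274, 283])]
[[236.8, 167.1], [239.9, 196.8]]
130 ......................................-####################################+#######+.....-...--.....
132 .......................................+##################################++#########++-............
134 ........................................-+##############################++++++##########+-....--....
136 .........................................-++#########################+++++++++############+-........
138 ...........................................-++++#################++++++#++++++##############+-......
140 ............................................-++++++++++++++++++++++####+++++################+.......
142 ...........................................
[... 4397 characters left out ...]
..........-------++++------++++#++#############+++++-++-++++++--------
228 ..................................--------------++++++++++------+++#############++++------++--+-----
230 ................................------------------+--+-+---------+++++##############++-------.......
232 ................................------------+-----------------+-++++--+++###########++++-...........
234 .................................--------+++------------------+-++++--+---+++#+++++++++++--.........
236 ....................................-------------------+------++++++------.....-+#++++++++++++-.....
238 ......................................---------+--++----------+++++++---.........--+#+++++++++++++--
```

```bash
python3 -m jog '[[0.01,0,0,0,0.6],[0.015,0,-0.02,0,0.6],[0.02,0,-0.02,0,0.6],[0.02,0.0,-0.02,0,0.6],[0,0,-0.02,-0.1,0.6],[0,0,0,-0.16,0.6],[0,0,0,0,0.6],[0,0,0,0,0.6]]'
python3 - <<'E'
from h import *
im,mp=snap('wrist','w17.png');hsv=cv2.cvtColor(im,cv2.COLOR_BGR2HSV)
dk=(im.max(2)<100).astype('u1')
for c in cv2.findContours(dk,0,2)[0]:
    if cv2.contourArea(c)<500:continue
    r=cv2.minAreaRect(c);p=plane(mp,cv2.boxPoints(r),.013);print(np.round(r[0]),np.round(r[1]),round(r[2],1),p.mean(0).round(4),np.linalg.norm(p[1:3]-p[0:2],axis=1).round(3),(p[1]-p[0]).round(3),(p[2]-p[1]).round(3))
# pins: bright blobs inside dark
h=((im.min(2)>130)&(im.max(2)-im.min(2)<40)).astype('u1')
n,l,st,ce=cv2.connectedComponentsWithStats(h)
for i in range(1,n):
    if 6<st[i,4]<200:
        p=plane(mp,[ce[i]],.026)[0];print('spot',ce[i].round(1),st[i,4],p.round(4))
g=im.max(2)
s=snap('scene','s3.png')[0].max(2)
for r in range(150,200,2):print(r,''.join('#' if a<50 else '+' if a<75 else '-' if a<105 else '.' for a in s[r,190:290:1]))
E
```

```text
time: 44.6
eef_pos: [0.4948, -0.1025, 0.2852]
tool_rot: [[-0.176, 0.984, -0.01], [0.984, 0.175, -0.008], [-0.006, -0.011, -1.0]]
ft_force: [-0.1, 0.0, 0.1]
opening: 0.0562
finger_force: 0.0
[280. 326.] [185. 559.] 90.0 [ 0.5293 -0.3755  0.013 ] [0.871 0.37 ] [0.857 0.157 0.   ] [ 0.145 -0.341  0.   ]
[493. 223.] [55. 35.] 22.9 [ 0.8214 -0.1177  0.013 ] [0.052 0.088] [0.004 0.052 0.   ] [ 0.086 -0.018  0.   ]
[282. 174.] [104.  23.] 90.0 [ 0.4901 -0.1045  0.013 ] [0.033 0.155] [0.032 0.006 0.   ] [ 0.029 -0.153  0.   ]
[531. 126.] [58. 55.] 90.0 [0.8247 0.0279 0.013 ] [0.075 0.081] [0.074 0.013 0.   ] [ 0.032 -0.075  0.   ]
[491. 113.] [55. 81.] 10.4 [0.7626 0.0342 0.013 ] [0.106 0.076] [-0.014  0.105  0.   ] [0.076 0.001 0.   ]
[532.  20.] [38. 48.] 70.3 [0.7742 0.1544 0.013 ] [0.057 0.048] [0.05  0.028 0.   ] [ 0.032 -0.036  0.   ]
[26. 66.] [132.  51.] 90.0 [ 0.1185 -0.0215  0.013 ] [0.067 0.17 ] [0.066 0.012 0.   ] [-0.003 -0.17   0.   ]
spot [345.6   3.3] 27 [0.5305 0.1275 0.026 ]
spot [290.5   6.9] 28 [0.4632 0.1116 0.026 ]
spot [326.8  16.1] 13 [0.5103 0.1094 0.026 ]
spot [282.
[... 2339 characters left out ...]
......................-########+++++++++-.............................
188 .+--++-..............................................+###########+++++-.............................
190 ..--+#-...............................................-+##########++-...............................
192 .......................................................-+######+++-.................................
194 .......................................................-+#####++-++.................................
196 ........................................................-#++++##++-.................................
198 ........................................--...............-##+++-....................................
```

```bash
python3 - <<'E'
from h import *
im,mp=load('wrist','w17.png')
print(goal([.492,-.1119]))
s=get_state();print('tool px at z.013',proj(mp,[*s['eef_pos'][:2],.013]))
v=im.max(2)
for r in range(115,235,8):print(r,(np.flatnonzero(np.diff((v[r,250:320]<100).astype(int)))+250).tolist())
E
```

```text
[-0.0087 -0.0044]
tool px at z.013 [[284.88402528 175.6012777 ]]
115 []
123 [269, 292]
131 [270, 274, 277, 285, 289, 293]
139 [269, 293]
147 [273, 290]
155 [273, 290]
163 [273, 290]
171 [273, 290]
179 [273, 289]
187 [273, 289]
195 [273, 290]
203 [274, 289]
211 [272, 277, 284, 292]
219 [272, 275, 288, 291]
227 []
```

```bash
python3 -m jog '[[-0.0085,-0.0045,0.03,-0.01,0.6],[0,0,0.04,0,0.6],[0,0,0.04,0,0.6],[0,0,0.04,0,0.6],[0,0,0.04,0,0.6],[0,0,0.04,0,0.6],[0,0,0.03,0,0.6],[0,0,0.015,0,0.6],[0,0,0.007,0,0.6],[0,0,0,0,0.6],[0,0,0,0,0],[0,0,0,0,0],[0,0,0,0,0],[0,0,0,0,0],[0,0,0,0,0],[0,0,0,0,0]]'
python3 -m jog '[[0,0,-0.01,0,0],[0,0,-0.01,0,0],[0,0,-0.01,0,0],[0,0,-0.01,0,0],[0,0,-0.01,0,0],[0,0,-0.02,0,0],[0,0,-0.02,0,0],[0,0,-0.02,0,0],[0,0,0,0,0],[0,0,0,0,0]]'
python3 -c "
from h import *
level('w18.png');im,_=load('wrist','w18.png');print(edges_x(im));print(goal([.4905,.0239]))"
```

```text
time: 46.7
eef_pos: [0.4899, -0.114, 0.0038]
tool_rot: [[-0.189, 0.982, -0.008], [0.982, 0.189, -0.008], [-0.006, -0.01, -1.0]]
ft_force: [1.7, 0.6, 5.7]
opening: 0.0238
finger_force: 29.9
time: 47.95
eef_pos: [0.4901, -0.113, 0.1131]
tool_rot: [[-0.189, 0.982, -0.01], [0.982, 0.189, -0.008], [-0.006, -0.011, -1.0]]
ft_force: [0.3, 0.3, -3.1]
opening: 0.0236
finger_force: 29.9
front edge px if droop 0,10,20,40deg [[283.5, 95.6], [283.4, 100.6], [283.3, 109.3], [283.1, 133.3]]
dark rows at col 283: [42, 57, 63, 79, 95, 96, 108]
[(90, []), (105, [252, 283, 298, 302, 303, 307, 308, 314]), (120, [252, 262, 273, 294, 308, 309, 310, 314]), (135, [252, 315]), (150, [257, 313]), (165, [262, 305]), (180, [262, 304]), (195, [262, 304]), (210, [262, 303]), (225, [262, 303])]
[0.1344 0.0264]
```

```bash
python3 -m jog '[[0.0149,0.0029,0,0,0],[0.0149,0.0029,0,0,0],[0.0149,0.0029,0,0,0],[0.0149,0.0029,0,0,0],[0.0149,0.0029,0,0,0],[0.0149,0.0029,0,0,0],[0.0149,0.0029,0,0,0],[0.0149,0.0029,0,0,0],[0.0149,0.0029,0,0,0],[0,0,0,0.076,0],[0,0,0,0.076,0],[0,0,0,0.077,0],[0,0,0.015,0,0],[0,0,0.015,0,0],[0,0,0.015,0,0],[0,0,0.01,0,0],[0,0,0.007,0,0],[0,0,0,0,0],[0,0,0,0,0]]'
python3 -c "
from h import *
level('w19.png');im,_=load('wrist','w19.png');print(edges_x(im));print(goal([.4955,.1553]))"
```

```text
time: 50.38
eef_pos: [0.4904, 0.0229, 0.0508]
tool_rot: [[0.039, 0.999, -0.009], [0.999, -0.039, -0.008], [-0.008, -0.008, -1.0]]
ft_force: [-0.5, 1.0, -2.5]
opening: 0.0232
finger_force: 29.9
front edge px if droop 0,10,20,40deg [[283.7, 95.1], [283.6, 100.2], [283.5, 108.9], [283.3, 133.1]]
dark rows at col 283: [94, 96, 132]
[(90, [333]), (105, [256, 312]), (120, [254, 256, 311, 314]), (135, [253, 256, 269, 314]), (150, [256, 312]), (165, [262, 305]), (180, [262, 304]), (195, [261, 304]), (210, [261, 303]), (225, [245, 303])]
[ 1.324e-01 -1.000e-04]
```

```bash
python3 -m jog '[[0.01,0,0,0,0],[0.01,0,0,0,0],[0.01,0,0,0,0],[0.01,0,0,0,0],[0.01,0,0,0,0],[0.01,0,0,0,0],[0.01,0,0,0,0],[0.01,0,0,0,0],[0.01,0,0,0,0],[0.01,0,0,0,0],[0.01,0,0,0,0],[0.011,0,0,0,0],[0.011,0,0,0,0],[0,0,0,0,0],[0,0,0.002,0,0],[0,0,0.001,0,0],[0,0,0,0,0]]'; python3 -m jog '[[0,0,0.001,0,0],[0,0,0,0,0]]'
```

```text
time: 52.55
eef_pos: [0.4952, 0.1544, 0.0464]
tool_rot: [[0.039, 0.999, -0.009], [0.999, -0.039, -0.008], [-0.008, -0.009, -1.0]]
ft_force: [0.4, -0.1, -3.1]
opening: 0.0235
finger_force: 29.9
time: 52.8
eef_pos: [0.4954, 0.1545, 0.0458]
tool_rot: [[0.039, 0.999, -0.009], [0.999, -0.039, -0.008], [-0.008, -0.009, -1.0]]
ft_force: [-3.1, -2.1, 7.2]
opening: 0.0238
finger_force: 29.9
```

```bash
python3 -m jog '[[0,0,0,0,0.6],[0,0,0,0,0.6],[0,0,0,0,0.6],[0,0,0,0,0.6],[0,0,-0.02,0,0.6],[0,0,-0.03,0,0.6],[0,0,-0.04,0,0.6],[0,0,-0.05,0,0.6],[0,0,-0.015,0,0.6],[0,0,0,0,0.6],[0,0,0,0,0.6]]'
cat > chk.py <<'E'
from h import *
def chk(f):
    im,mp=snap('wrist',f);v=im.max(2);P=[]
    for r in range(175,230,5):
        d=np.flatnonzero(np.diff((v[r,255:305]<105).astype(int)))+255.5
        if len(d)==2 and 18<d[1]-d[0]<30:P.append([d.mean(),r])
    p=plane(mp,P,.055);O=np.array([.500,.2327]);px=np.array([.0385,.9993]);py=np.array([-px[1],px[0]])
    q=np.c_[(p[:,:2]-O)@px,(p[:,:2]-O)@py];k=np.polyfit(q[:,0],q[:,1],1)
    print('n',len(P),'slope',k[0].round(4),'press y at pins x=-5:',np.polyval(k,-.005).round(4))
    for r in range(230,262,3):print(r,(np.flatnonzero(np.diff((v[r,240:326]<105).astype(int)))+240).tolist(),((plane(mp,[[280,r]],.055)[0][:2]-O)@px).round(4))
E
python3 -c "
from chk import *
chk('w20.png')"
```

```text
time: 54.18
eef_pos: [0.496, 0.1559, 0.1991]
tool_rot: [[0.039, 0.999, -0.011], [0.999, -0.039, -0.009], [-0.009, -0.01, -1.0]]
ft_force: [-0.3, 0.0, 1.1]
opening: 0.0566
finger_force: 0.0
n 11 slope -0.011 press y at pins x=-5: 0.0014
230 [267, 298, 309, 317] -0.1177
233 [268, 297] -0.1213
236 [268, 277, 287, 296] -0.1248
239 [268, 273, 291, 296] -0.1284
242 [268, 273, 291, 296] -0.132
245 [268, 274, 290, 296] -0.1356
248 [269, 279, 286, 296] -0.1393
251 [269, 296] -0.1429
254 [269, 295] -0.1466
257 [] -0.1503
260 [] -0.154
```

```bash
python3 -m jog '[[0,0,-0.04,0,0],[0,0,-0.04,0,0],[0,0,-0.035,0,0],[-0.004,0.0265,0,0,0],[-0.004,0.0265,0,0,0],[-0.004,0.0265,0,0,0],[-0.0043,0.0265,0,0,0],[0,0,0.025,0,0],[0,0,0.02,0,0],[0,0,0.01,0,0],[0,0,0.01,0,0],[0,0,0.01,0,0],[0,0,0.01,0,0],[0,0,0.01,0,0],[0,0,0.01,0,0],[0,0,0.01,0,0],[0,0,0.01,0,0],[0,0,0.01,0,0],[0,0,0,0,0]]'; python3 -m jog '[[0,0,0.01,0,0],[0,0,0.01,0,0],[0,0,0.01,0,0],[0,0,0.01,0,0],[0,0,0,0,0]]'
```

```text
time: 56.6
eef_pos: [0.6015, 0.1354, 0.1788]
tool_rot: [[0.039, 0.999, -0.01], [0.999, -0.039, -0.008], [-0.009, -0.01, -1.0]]
ft_force: [-1.2, -1.4, 4.4]
opening: 0.0002
finger_force: 1.9
time: 57.22
eef_pos: [0.6019, 0.1361, 0.1399]
tool_rot: [[0.038, 0.999, -0.008], [0.999, -0.038, -0.007], [-0.007, -0.008, -1.0]]
ft_force: [-0.2, 0.6, 9.6]
opening: 0.0003
finger_force: 4.4
```

```bash
python3 -m jog '[[0,0,0.008,0,0],[0,0,0.008,0,0],[0,0,0.008,0,0],[0,0,0.005,0,0],[0,0,0.004,0,0],[0,0,0,0,0]]'; python3 -m jog '[[0,0,0.002,0,0],[0,0,0.002,0,0],[0,0,0,0,0]]'
```

```text
time: 57.98
eef_pos: [0.6019, 0.1353, 0.1074]
tool_rot: [[0.039, 0.999, -0.007], [0.999, -0.039, -0.007], [-0.007, -0.007, -1.0]]
ft_force: [-0.4, -1.7, 10.4]
opening: 0.0005
finger_force: 4.7
time: 58.35
eef_pos: [0.6021, 0.1357, 0.1041]
tool_rot: [[0.038, 0.999, -0.007], [0.999, -0.039, -0.006], [-0.006, -0.007, -1.0]]
ft_force: [-0.8, 0.6, 18.6]
opening: 0.0005
finger_force: 7.7
```

```bash
python3 -m jog '[[0,0,0.002,0,0],[0,0,0.0015,0,0],[0,0,0,0,0],[0,0,0,0,0]]'
python3 -m jog '[[0,0,-0.005,0,0],[0,0,-0.015,0,0],[0,0,-0.02,0,0],[0,0,-0.02,0,0],[0,0,-0.02,0,0],[0,0,-0.02,0,0],[0,0,-0.03,0,0],[0,0,-0.03,0,0],[0,0,-0.03,0,0],[0,0,-0.015,0,0],[0.005,-0.027,0,0,0.6],[0.005,-0.027,0,0,0.6],[0.005,-0.027,0,0,0.6],[0.005,-0.025,0,0,0.6],[0,0,0.035,0,0.6],[0,0,0.035,0,0.6],[0,0,0.035,0,0.6],[0,0,0,0,0.6],[0,0,0,0,0.6]]'
python3 -c "
from chk import *
chk('w21.png')"
```

```text
time: 58.85
eef_pos: [0.6033, 0.1349, 0.1023]
tool_rot: [[0.039, 0.999, -0.004], [0.999, -0.039, -0.006], [-0.006, -0.004, -1.0]]
ft_force: [-4.1, -4.2, 37.9]
opening: 0.0002
finger_force: 16.7
time: 61.22
eef_pos: [0.4973, 0.1598, 0.2011]
tool_rot: [[0.039, 0.999, -0.008], [0.999, -0.039, -0.008], [-0.008, -0.008, -1.0]]
ft_force: [0.3, -0.7, 0.7]
opening: 0.0561
finger_force: 0.0
n 11 slope -0.0108 press y at pins x=-5: 0.0014
230 [266, 296, 306, 310, 314, 317] -0.1143
233 [267, 295, 313, 316] -0.1179
236 [267, 295] -0.1214
239 [267, 276, 286, 295] -0.125
242 [267, 272, 289, 295] -0.1287
245 [267, 272, 290, 295] -0.1323
248 [267, 273, 288, 295] -0.136
251 [267, 278, 284, 294] -0.1396
254 [267, 294] -0.1433
257 [267, 294] -0.147
260 [] -0.1508
```

```bash
python3 -m jog '[[-0.003,-0.0025,0.03,0.011,0.6],[0,0,0.03,0,0.6],[0,0,0.03,0,0.6],[0,0,0.03,0,0.6],[0,0,0.02,0,0.6],[0,0,0.012,0,0.6],[0,0,0.0015,0,0.6],[0,0,0,0,0.6],[0,0,0,0,0],[0,0,0,0,0],[0,0,0,0,0],[0,0,0,0,0],[0,0,0,0,0],[0,0,0,0,0]]'
python3 -m jog '[[0,0,-0.003,0,0],[0,0,-0.003,0,0],[0,0,0,0,0],[-0.012,0,0,0,0],[-0.012,0,0,0,0],[-0.012,0,0,0,0],[-0.012,0,0,0,0],[-0.012,0,0,0,0],[-0.012,0,0,0,0],[-0.012,0,0,0,0],[-0.012,0,0,0,0],[-0.012,0,0,0,0],[-0.012,0,0,0,0],[-0.012,0,0,0,0],[-0.012,0,0,0,0],[0,0,0,0,0],[0,0,0,0,0]]'
python3 - <<'E'
from h import *
level('w22.png');im,mp=load('wrist','w22.png');print(edges_x(im))
g=im.max(2).astype(float)
for r in range(100,150,4):print(r,g[r,256:312:2].astype(int).tolist())
E
```

```text
time: 63.02
eef_pos: [0.493, 0.1556, 0.0466]
tool_rot: [[0.05, 0.999, -0.009], [0.999, -0.05, -0.008], [-0.008, -0.008, -1.0]]
ft_force: [0.9, 0.2, 2.2]
opening: 0.0237
finger_force: 29.9
time: 65.15
eef_pos: [0.4857, 0.0121, 0.0536]
tool_rot: [[0.05, 0.999, -0.009], [0.999, -0.05, -0.008], [-0.008, -0.009, -1.0]]
ft_force: [-0.6, 0.3, -2.3]
opening: 0.0232
finger_force: 29.9
front edge px if droop 0,10,20,40deg [[283.5, 94.9], [283.4, 100.0], [283.4, 108.7], [283.2, 132.9]]
dark rows at col 283: [74, 78, 86, 88, 96, 97, 130]
[(90, [234, 240, 246]), (105, [254, 255, 312, 314]), (120, [254, 256, 307, 308, 310, 314]), (135, [252, 268, 269, 314]), (150, [254, 313]), (165, [262, 304]), (180, [261, 304]), (195, [262, 304]), (210, [251, 303]), (225, [243, 257, 262, 302])]
100 [104, 106, 106, 106, 106, 106, 106, 106, 106, 107, 106, 106, 107, 107, 106, 106, 106, 106, 107, 105, 105, 106, 106, 105, 105, 105, 106, 105]
104 [105, 107, 108, 108, 108, 107, 107, 107, 107, 107, 107, 107, 106, 107, 107, 106, 106, 106, 107, 107, 107, 107, 107, 107, 108, 107, 108, 108]
108 [104, 106, 106, 106, 106, 106
[... 734 characters left out ...]
2, 186, 121, 111, 111, 110, 112, 111, 111, 110, 110, 110, 131, 210, 228, 227, 215, 150, 109, 107, 107]
132 [101, 105, 104, 105, 105, 106, 107, 107, 107, 107, 106, 90, 81, 72, 67, 67, 68, 67, 68, 66, 65, 66, 68, 65, 63, 63, 62, 63]
136 [90, 82, 81, 81, 81, 82, 100, 101, 82, 81, 78, 65, 63, 63, 63, 62, 62, 63, 62, 62, 63, 61, 62, 62, 62, 62, 63, 62]
140 [61, 61, 62, 62, 62, 63, 75, 70, 62, 63, 62, 62, 62, 61, 61, 62, 62, 62, 62, 61, 62, 62, 62, 61, 62, 62, 61, 63]
144 [63, 63, 63, 63, 63, 62, 63, 63, 63, 63, 64, 64, 63, 64, 64, 64, 64, 63, 64, 64, 63, 63, 63, 63, 63, 63, 63, 63]
148 [60, 61, 60, 61, 61, 62, 62, 62, 62, 61, 61, 62, 62, 62, 62, 61, 62, 62, 62, 63, 62, 61, 62, 62, 61, 62, 62, 61]
```

```bash
python3 - <<'E'
from h import *
for f,pr in(('w9.png',(112,134)),('w19.png',(112,134)),('w22.png',(114,131)),('w13.png',(138,156))):
    g=cv2.imread('pics/'+f).max(2).astype(float);c=[];A=[]
    for a,b in((257,281),(286,310)):
        p=g[pr[0]:pr[1],a:b];lo=np.median(p);h=(lo+p.max())/2;m=(p>h).astype('u1')
        n,l,st,ce=cv2.connectedComponentsWithStats(m);k=1+np.argmax(st[1:,4]);w=np.where(l==k,p-lo,0)
        yy,xx=np.mgrid[pr[0]:pr[1],a:b];c.append([(w*xx).sum()/w.sum(),(w*yy).sum()/w.sum()]);A.append(int(st[k,4]))
    c=np.array(c);r=int(c[:,1].mean());
    print(f,c.round(2).tolist(),'sp',(c[1,0]-c[0,0]).round(2),'area',A)
E
```

```text
w9.png [[267.68, 123.35], [300.14, 123.75]] sp 32.46 area [113, 110]
w19.png [[267.9, 122.09], [300.13, 122.48]] sp 32.23 area [111, 110]
w22.png [[268.49, 123.92], [299.31, 124.16]] sp 30.82 area [100, 100]
w13.png [[268.01, 146.99], [298.11, 147.22]] sp 30.1 area [96, 96]
```

```bash
python3 -m jog '[[0,0,-0.02,0,0],[0,0,-0.03,0,0],[0,0,-0.035,0,0],[0,0,-0.035,0,0],[0,0,-0.035,0,0],[0,0,-0.035,0,0],[0,0,-0.032,0,0],[-0.0161,0.0127,0,0,0],[-0.0161,0.0127,0,0,0],[-0.0161,0.0127,0,0,0],[-0.0161,0.0127,0,0,0],[-0.0161,0.0127,0,0,0],[-0.0161,0.0127,0,0,0],[-0.0161,0.0127,0,0,0],[-0.0161,0.0127,0,0,0],[-0.0161,0.0127,0,0,0],[-0.0161,0.0127,0,0,0],[-0.0161,0.0127,0,0,0],[-0.0161,0.0127,0,0,0],[0,0,0,0.03,0]]'
python3 -m jog '[[0,0,0,0,0],[0,0,0,0,0]]'
python3 -c "
from h import *
level('w23.png');im,_=load('wrist','w23.png');print(edges_x(im));print(goal([.6279,-.1887]))"
```

```text
time: 67.7
eef_pos: [0.6304, -0.1877, 0.2753]
tool_rot: [[0.082, 0.997, -0.01], [0.997, -0.082, -0.008], [-0.009, -0.009, -1.0]]
ft_force: [-0.0, 0.1, -3.2]
opening: 0.0236
finger_force: 29.9
time: 67.95
eef_pos: [0.6302, -0.1861, 0.276]
tool_rot: [[0.079, 0.997, -0.009], [0.997, -0.079, -0.007], [-0.008, -0.008, -1.0]]
ft_force: [0.2, 0.8, -2.9]
opening: 0.0238
finger_force: 29.9
front edge px if droop 0,10,20,40deg [[283.7, 95.4], [283.6, 100.5], [283.5, 109.1], [283.3, 133.2]]
dark rows at col 283: [5, 14, 24, 96, 98, 120]
[(90, []), (105, [252, 257, 290, 291, 292, 293, 312, 314]), (120, [252, 264, 272, 287, 291, 293, 306, 314]), (135, [252, 315]), (150, [253, 313]), (165, [262, 305]), (180, [261, 304]), (195, [263, 304]), (210, [263, 303]), (225, [263, 302, 319])]
[-0.0027 -0.0022]
```

```bash
python3 -m jog '[[-0.0027,-0.0022,0,0,0],[0,0,0.01,0,0],[0,0,0.01,0,0],[0,0,0.008,0,0],[0,0,0,0,0]]'; python3 -m jog '[[0,0,0.006,0,0],[0,0,0.006,0,0],[0,0,0,0,0]]'; python3 -m jog '[[0,0,0.006,0,0],[0,0,0.006,0,0],[0,0,0,0,0]]'; python3 -m jog '[[0,0,0.005,0,0],[0,0,0.005,0,0],[0,0,0.005,0,0],[0,0,0.003,0,0],[0,0,0,0,0]]'
```

```text
time: 68.62
eef_pos: [0.6273, -0.1896, 0.2471]
tool_rot: [[0.08, 0.997, -0.01], [0.997, -0.08, -0.008], [-0.008, -0.01, -1.0]]
ft_force: [0.4, -0.0, -2.6]
opening: 0.0236
finger_force: 29.9
time: 69.0
eef_pos: [0.6273, -0.1898, 0.2355]
tool_rot: [[0.08, 0.997, -0.01], [0.997, -0.08, -0.008], [-0.008, -0.009, -1.0]]
ft_force: [0.2, -0.5, -3.6]
opening: 0.0238
finger_force: 29.9
time: 69.38
eef_pos: [0.6272, -0.1898, 0.2234]
tool_rot: [[0.08, 0.997, -0.01], [0.997, -0.08, -0.008], [-0.008, -0.009, -1.0]]
ft_force: [-0.0, -0.5, -2.7]
opening: 0.0235
finger_force: 29.9
time: 70.0
eef_pos: [0.6272, -0.1901, 0.2058]
tool_rot: [[0.08, 0.997, -0.009], [0.997, -0.08, -0.008], [-0.009, -0.009, -1.0]]
ft_force: [0.1, 0.4, -2.4]
opening: 0.0233
finger_force: 29.9
```

```bash
python3 -m jog '[[0.004,0,0,0,0],[0.003,0,0,0,0],[0.002,0,0,0,0],[0,0,0,0,0]]'
```

```text
time: 70.5
eef_pos: [0.6281, -0.1822, 0.2064]
tool_rot: [[0.08, 0.997, -0.008], [0.997, -0.08, -0.01], [-0.01, -0.007, -1.0]]
ft_force: [-0.3, -7.0, -0.5]
opening: 0.0235
finger_force: 29.9
```

Force −7 N in y: the hook is inside the eye. Back off and release.

```bash
python3 -m jog '[[-0.004,0,0,0,0],[-0.004,0,0.001,0,0],[0,0,0,0,0],[0,0,0,0,0.3],[0,0,0,0,0.4],[0,0,0,0,0.6],[0,0,0,0,0.6],[0,0,0,0,0.6],[0,0,0,0,0.6]]'
python3 -m jog '[[0.01,0,0,0,0.6],[0.015,0,-0.02,0,0.6],[0.02,0,-0.02,0,0.6],[0.03,0,-0.03,0,0.6],[0.03,0,-0.03,0,0.6],[0.04,0,0,0,0.6],[0.04,0,0,0,0.6],[0.04,0,0,0,0.6],[0.04,0,0,0,0.6],[0,0,0,0,0.6],[0,0,0,0,0.6],[0,0,0,0,0.6],[0,0,0,0,0.6],[0,0,0,0,0.6],[0,0,0,0,0.6],[0,0,0,0,0.6],[0,0,0,0,0.6],[0,0,0,0,0.6],[0,0,0,0,0.6],[0,0,0,0,0.6]]'
cat > fin.py <<'E'
from h import *
import sys
i=sys.argv[1]
im,mt=snap('top',f't{i}.png');g=im.max(2)
for r in range(140,232,2):print(r,''.join('#' if a<45 else '+' if a<65 else '-' if a<85 else '.' for a in g[r,334:392]))
im,ms=snap('scene',f's{i}.png');g=im.max(2)
for r in range(130,236,3):print(r,''.join('#' if a<50 else '+' if a<75 else '-' if a<105 else '.' for a in g[r,150:270]))
for p in((.4845,-.2545),(.6235,-.265)):print([proj(ms,[*p,z])[0].round(0).tolist() for z in(.2,.06)],[proj(mt,[*p,z])[0].round(0).tolist() for z in(.2,.06)])
E
python3 fin.py 5
```

```text
time: 71.62
eef_pos: [0.6273, -0.1891, 0.205]
tool_rot: [[0.08, 0.997, -0.009], [0.997, -0.08, -0.008], [-0.009, -0.008, -1.0]]
ft_force: [-0.9, -0.6, 0.6]
opening: 0.0565
finger_force: 0.0
time: 74.12
eef_pos: [0.6494, 0.0758, 0.3027]
tool_rot: [[0.08, 0.997, -0.009], [0.997, -0.08, -0.008], [-0.009, -0.008, -1.0]]
ft_force: [0.5, 0.8, 0.2]
opening: 0.0563
finger_force: 0.0
140 .................................+####+-.-+...............
142 ..............-+++++------+---++######-..-+...............
144 ..............-++-+++++++-+++#######+++++++...-++++-......
146 ..............-+-+++++++++++#####+#+++-++++...++++++......
148 ..............+-+-+++++++++++###++++++-++++...-+++++-.....
150 ..............-++++++++##++++++#++++++++++-...-+++++-.....
152 ..............++-++++++####++++#+-+++-++++-...-+++-+-.....
154 ..............-+---+---+++######++++++#+#+-...++++++......
156 .............................++++++-....-+-...--+---......
158 ............................-++#+++-.....+-...............
160 ..........................--####++++.....+-...............
162 .........................
[... 6107 characters left out ...]
--................................................-+####+++++-+-----
226 ..............++++++++###+++-.................----...............................................-++####################
229 ................-+++++####+++++-.............................................................-+#########+-.-+########+++
232 ..................-+++####+++++++-...............................................-+####+++#############+......-+#####+++
235 .....................-+++++++++++++-.........................................-+##++#######################-......-######
[[232.0, 163.0], [235.0, 191.0]] [[364.0, 214.0], [353.0, 221.0]]
[[192.0, 188.0], [198.0, 215.0]] [[366.0, 154.0], [355.0, 169.0]]
```

```bash
for i in 1 2; do python3 -m jog '[[0,0,0,0,0.6],[0,0,0,0,0.6],[0,0,0,0,0.6],[0,0,0,0,0.6],[0,0,0,0,0.6],[0,0,0,0,0.6],[0,0,0,0,0.6],[0,0,0,0,0.6],[0,0,0,0,0.6],[0,0,0,0,0.6],[0,0,0,0,0.6],[0,0,0,0,0.6],[0,0,0,0,0.6],[0,0,0,0,0.6],[0,0,0,0,0.6],[0,0,0,0,0.6],[0,0,0,0,0.6],[0,0,0,0,0.6],[0,0,0,0,0.6],[0,0,0,0,0.6]]' >/dev/null; done
python3 -m jog '[[0,0.0,-0.03,0,0.6],[0.04,0,-0.03,0,0.6],[0.04,0,-0.03,0,0.6],[0.04,0,0,0,0.6],[0.04,0,0,0,0.6],[0,0,0,0,0.6],[0,0,0,0,0.6]]'
python3 fin.py 6
```

```text
time: 80.1
eef_pos: [0.663, 0.2353, 0.3912]
tool_rot: [[0.08, 0.997, -0.009], [0.997, -0.08, -0.008], [-0.009, -0.008, -1.0]]
ft_force: [0.1, -1.4, -0.2]
opening: 0.0561
finger_force: 0.0
140 ................................-######---+...............
142 ..............+++++++++++++++++#######+--++-..............
144 ..............+++++++++++++###########+++#+...++++++-.....
146 ..............+++++++++++++#########+++++#+...++++++-.....
148 .............-+++++++++#########+++++++++++...++++++-.....
150 .............-++++++++######+####++++++++++...+++++++.....
152 ..............++++++++###########+++++++##+...++++++-.....
154 .............-+++++++++++########++++#####+...++++++-.....
156 ..........................-+#####++++-.-+#-...-+++++-.....
158 .........................-+#######+++....+-...............
160 .........................+#######++++....+-...............
162 ........................+###########-....+-...............
164 ......................-+##########+......+................
166 ....................+##########-.........+................
168 .................---######
[... 5917 characters left out ...]
---.................................................................
226 .............-+++++++#####++-..................-----....................................................................
229 ................-+++++#####++++-..................-.....................................................................
232 ..................-++######++++++-......................................................................................
235 .....................+++++++++++++++-...................................................................................
[[232.0, 163.0], [235.0, 191.0]] [[364.0, 214.0], [353.0, 221.0]]
[[192.0, 188.0], [198.0, 215.0]] [[366.0, 154.0], [355.0, 169.0]]
```

```bash
W='[[0,0,0,0,0.6],[0,0,0,0,0.6],[0,0,0,0,0.6],[0,0,0,0,0.6],[0,0,0,0,0.6],[0,0,0,0,0.6],[0,0,0,0,0.6],[0,0,0,0,0.6]]'
python3 -m jog '[[0,0,0,0,0.6],[0,0,0,0,0.6],[0,0,0,0,0.6],[0,0,0,0,0.6],[0,0,0,0,0.6],[0,0,0,0,0.6],[0,0,0,0,0.6],[0,0,0,0,0.6],[0,0,0,0,0.6],[0,0,0,0,0.6],[0,0,0,0,0.6],[0,0,0,0,0.6],[0,0,0,0,0.6],[0,0,0,0,0.6],[0,0,0,0,0.6],[0,0,0,0,0.6],[0,0,0,0,0.6],[0,0,0,0,0.6],[0,0,0,0,0.6],[0,0,0,0,0.6]]' >/dev/null
python3 - <<'E'
from h import *
a=[]
for i in range(6):a.append((snap('top',f'd{i}t.png')[0][130:240,330:380].astype(int),snap('scene',f'd{i}s.png')[0][150:225,170:250].astype(int)))
o=(cv2.imread('pics/t6.png')[130:240,330:380].astype(int),cv2.imread('pics/s6.png')[150:225,170:250].astype(int))
for k in(0,1):print([int((abs(x[k]-a[0][k]).max(2)>25).sum()) for x in a],'vs fin6',int((abs(o[k]-a[0][k]).max(2)>25).sum()))
t=cv2.imread('pics/top0.png');n=cv2.imread('pics/d5t.png')
for nm,(x,y,w,h) in dict(mug=(225,95,40,45),jar=(282,98,24,30),flask=(185,105,25,28),mat=(235,140,95,110),lever=(130,150,70,30)).items():
    print(nm,int((abs(t[y:y+h,x:x+w].astype(int)-n[y:y+h,x:x+w]).max(2)>60).sum()))
im,ms=load('scene','d5s.png');g=im.max(2)
for r in range(181,224,3):print(r,''.join('#' if v<50 else '+' if v<75 else '-' if v<105 else '.' for v in g[r,180:215]))
E
```

```text
[0, 21, 78, 92, 83, 70] vs fin6 133
[0, 29, 126, 153, 133, 86] vs fin6 144
mug 0
jar 0
flask 0
mat 903
lever 0
181 .......-+++++++++-.................
184 ..--++###++++++##-.................
187 +++---++++##+++##+.................
190 .......+#########-.................
193 .......-+########-.................
196 .........-+######+.................
199 ..........-#######-................
202 ...........+######+................
205 ...........-######+-...............
208 ............+######+...............
211 ............-########-.........---.
214 ............-######+--.............
217 ............-##+-+#+--.............
220 .............-+++-.................
223 ..............-......--............
```

```bash
for i in 1 2 3 4 5 6 7 8; do python3 -m jog '[[0,0,0,0,0.6],[0,0,0,0,0.6],[0,0,0,0,0.6],[0,0,0,0,0.6],[0,0,0,0,0.6],[0,0,0,0,0.6],[0,0,0,0,0.6],[0,0,0,0,0.6],[0,0,0,0,0.6],[0,0,0,0,0.6],[0,0,0,0,0.6],[0,0,0,0,0.6],[0,0,0,0,0.6],[0,0,0,0,0.6],[0,0,0,0,0.6],[0,0,0,0,0.6],[0,0,0,0,0.6],[0,0,0,0,0.6],[0,0,0,0,0.6],[0,0,0,0,0.6]]' >/dev/null; done
cat > sw.py <<'E'
from h import *
a=[]
for i in range(14):a.append(read_camera('scene')[150:225,170:250].astype(int))
print([int((abs(x-a[0]).max(2)>25).sum()) for x in a],get_state()['time'])
g=a[-1].max(2)
for r in range(31,74,3):print(r,''.join('#' if v<50 else '+' if v<75 else '-' if v<105 else '.' for v in g[r,10:80]))
E
python3 sw.py
```

```text
[0, 0, 0, 0, 0, 0, 0, 0, 0, 0, 0, 0, 0, 0] 104.0
31 ......--+++++++++-................................+####+...-+++++#####
34 ..--++###++++++##-................................-#####-.....-+#####+
37 +++---++++##+++##+................................-####+-.......-+++++
40 .......+#########-................................-##+..............-+
43 .......-+########-.................................--.................
46 .........-+######+....................................---.............
49 ..........-######+-...............................--.---..............
52 ...........+######-.................................---...............
55 ...........-######+................................--...-.............
58 ............+######-..................................................
61 ............-#######+..........---....................................
64 ............-+#####+--.............-..................................
67 ............+##+-+#+-.................................................
70 .............+#++-....................................................
73 .............--......--...............................................
```

```bash
python3 -c "
from station import *
print(hand_in())"
```

```text
the job is handed in; nothing more can be done
None
```

Both spanners on the mat (a third was absent) were pressed to the end of the lever stroke and hung on the first and third hooks. They hung still at hand-in, with the lever back up and the jar, mug and bottle standing; pins were judged home from images only, and the first spanner slipped from the grip onto the mat once and later shifted about 15 mm on the press table.

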